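# Set the open watch movements on their dust trays and cover all the work

### The arm

A 6-joint arm with a two-finger parallel gripper is mounted at the origin on a cart in front of the work surface, level with it; the furniture and walls round the work are solid. World frame = base frame: x ahead of the robot, y to its left, z up, the work surface at z = 0. Lengths are in mm, angles in degrees, forces in N, time in s.
With the tool pointing down it reaches from about 350 to 850 mm from the base axis. Payload 8.1 kg.
Tool frame: the origin (TCP) lies at the very end of the fingers, on their centre line; the grasp point (between the pads) lies grip_depth behind it (grip_depth is the distance from the TCP to the grasp point, in mm); z points along the fingers, y is the direction in which the jaws open and shut (so a half turn about z gives the same grasp; the last joint's range is limited). The gripper opens to 85 mm and grips with 20 to 120 N. Pads are 22 mm wide; open, the fingers measure 114 mm over their backs; the gripper's body (76 mm by 85 mm) begins 54 mm behind the grasp point. The pads swing forward as they close: fully open they stand 13 mm farther back than shut.
Start: joints at [-4.893, 7.471, 85.268, -0, 87.261, -4.893], TCP at [600.004, 0.022, 231.292] pointing down, gripper open.
Joint ranges: [-169.43, 169.43], [-51.17, 129.36], [1.28, 143.12], [-76.62, 256.62], [0, 156.53], [-152.29, 152.29]. Speed limits (degrees/s): [136.94, 136.94, 159.86, 180, 180, 180].

### API

Orientations are given as [roll, pitch, yaw] about the fixed x, y, z axes, in that order (R = Rz(yaw) Ry(pitch) Rx(roll)).
In Python, from bench import * gives the robot as it stands.
- The arm moves only by the tool step_arm, never from a script. Its argument "plan" is a list of rows, each an object of numbers: "grip": the finger opening in cm, from 0 to 8.54; "tx", "ty", "tz": the shift along the tool's x, y, z in cm; "ax", "ay", "az": the turn, a rotation vector about the tool's x, y, z in degrees. In form: [{"grip": .., "tx": .., "ty": .., "tz": .., "ax": .., "ay": .., "az": ..}, ...]. A call has 1 to 8 rows; each row shifts and turns the commanded pose from where the row before left it, along the tool's axes as they then stand; what a row does not reach is not made up. A row lasts 1/12 s, in which the tool goes at most 41.7 mm and 7.16 degrees, less where a joint would pass 70% of its speed; a pose out of reach is approached as far as the arm can. A call with a gripper value outside its range is refused whole. The fingers move at their own pace and stop on an object; "newtons" is the grip in N (left out, the last holds). Time passes only in rows, so rows that do not move let the fingers close. It gives the time, the measured TCP pose, the force and the opening at its end, in the units of the state.
- sense(): the state, without advancing time (a new reading comes with each control period).
- snapshot(name): name is "scene" or "side" or "wrist"; returns the picture (400x640x3 uint8, red, green, blue); there is no depth.
- camera_model(name): a dict with "intrinsics" (3x3 intrinsics, pixels), "pose" (4x4, takes a point from camera to world coordinates); the wrist camera has in their place "T_tool_cam" (4x4, takes a point from camera to tool coordinates, whose origin is the TCP and whose axes are the flange's). Camera axes: x right, y down, z forward; pixel columns grow to the right and rows downward; lengths in mm; the calibration is good to about 2 mm. A picture is of the moment at which its call begins: read the wrist's pose just before it. camera_model takes no time and is no camera call.
- hand_in(): hands the job in, once; it reports no verdict.
The state is a dict: "time": time; "joint_pos": joint angles; "qd": joint speeds; "joint_efforts": joint torques, N m; "tool_pos": TCP position; "tcp_rot": TCP orientation; "ft_force": force on the tool from outside, world axes, zero at the start; "wrist_torque": the same for the moment, N m; "finger_gap": finger opening in mm.
Only numpy, scipy, OpenCV 4.12 (cv2) and the standard library are available. Lean on these libraries where they do the work, as an engineer would, in place of code of your own. Each camera call takes 0.05 s, during which the arm holds its last target.

### The job

Close the watch bench for the night: set the large movement in the middle of the largest wooden tray and the small movement in the middle of the middle-sized tray, always keeping them level. Then cover each of the three trays with the clear dome made for its size - the wide one on the largest, the middle one on the middle-sized, and the narrow tall one on the smallest tray over the balance already hanging there - so that every dome sits down flat inside its tray's rim. No dome may bear on a movement, and nothing may knock the delicate balance stand.

Things in the scene. Friction and masses are not known exactly. Their poses are not given: they have to be found in the camera images.
- large_tray: Largest round dust tray of light brown turned wood, fixed on the bench: 118 mm across outside, 108 mm across inside its raised rim; the rim is 12 mm high and 5 mm wide, the flat dark felt floor inside is 6 mm above the bench. Takes the large movement and the wide dome (8 mm of play all round; 27 mm beside a centred movement for the fingers). Origin: centre of its underside, on the bench; z up.
- middle_tray: Middle-sized round dust tray of light brown turned wood, fixed on the bench: 97 mm across outside, 87 mm across inside its raised rim; the rim is 12 mm high and 5 mm wide, the flat dark felt floor inside is 6 mm above the bench. Takes the small movement and the middle dome (8 mm of play all round; 26 mm beside a centred movement for the fingers). Origin: centre of its underside, on the bench; z up.
- small_tray: Smallest round dust tray of light brown turned wood, fixed on the bench: 74 mm across outside, 64 mm across inside its raised rim; the rim is 12 mm high and 5 mm wide, the flat dark felt floor inside is 6 mm above the bench. The balance stand is fixed at its centre. Takes the tall dome (8 mm of play all round). Origin: centre of its underside, on the bench; z up.
- balance_tack: Delicate brass balance stand fixed at the centre of the smallest tray and moving with it: foot 20 mm across, a thin post with a bent arm, 41 mm tall, all within 10 mm of the tray's centre; a balance wheel hangs from the arm. Touching it with more than 2 N spoils it. Origin: centre of its foot's underside, on the tray's floor.
- wide_dome: Wide, low clear, hollow dust cover with a thin metal rim at the bottom and a black knob on top: 92 mm across outside, 86 mm inside at the rim (the shoulder rounds inward above half height), crown 42 mm above the rim's underside, 38 mm of room inside; the knob is 16 mm across and stands from 42 to 58 mm, take it there from above. Belongs on the largest tray. 0.14 kg. Origin: centre of the rim's underside; z up through the knob; at the start it stands on the bench.
- middle_dome: Middle-sized clear, hollow dust cover with a thin metal rim at the bottom and a black knob on top: 71 mm across outside, 65 mm inside at the rim (the shoulder rounds inward above half height), crown 44 mm above the rim's underside, 40 mm of room inside; the knob is 16 mm across and stands from 44 to 60 mm, take it there from above. Belongs on the middle-sized tray. 0.10 kg. Origin: centre of the rim's underside; z up through the knob; at the start it stands on the bench.
- tall_dome: Narrow, tall clear, hollow dust cover with a thin metal rim at the bottom and a black knob on top: 48 mm across outside, 42 mm inside at the rim (the shoulder rounds inward above half height), crown 60 mm above the rim's underside, 56 mm of room inside; the knob is 16 mm across and stands from 60 to 76 mm, take it there from above. Belongs on the smallest tray. 0.08 kg. Origin: centre of the rim's underside; z up through the knob; at the start it stands on the bench.
- large_movement: Large open watch movement (gilt plate, silver bridges) clamped in a round grey holder: holder 54 mm across and 12 mm high, grip it by its side from above; the movement on top makes it 17 mm high in all. Belongs on the largest tray, under the wide dome. 0.11 kg. Origin: centre of its flat underside; z up; its yaw does not matter.
- small_movement: Small open watch movement (gilt plate, silver bridges) clamped in a round grey holder: holder 34 mm across and 12 mm high, grip it by its side from above; the movement on top makes it 17 mm high in all. Belongs on the middle-sized tray, under the middle dome. 0.05 kg. Origin: centre of its flat underside; z up; its yaw does not matter.

How it is judged:
By the outcome, as a careful person would: the job done as asked, in the order asked, and still so for the second after the job is handed in, with the robot touching nothing.
It also fails if it takes over 104 s, if anything falls off the work surface, if the arm or the gripper's body presses on something with over 40 N, if the wrist force passes 120 N, or if a joint passes its speed limit or range.

## Working session

There is one attempt and no reset: what is moved stays moved. The work goes in short steps, Python scripts to look and compute and a tool call to move; the robot and the scene stay as the last step left them, time stands still between calls to the robot, and variables do not carry over. Pictures are saved under pics/ and viewed, and the job is handed in when it is done.

Besides the shell and the picture viewer there is one more tool, called after "Call:" by a JSON object that holds its "method" and its "body". step_arm: Moves the arm, as the interface text tells. Its arguments: {"type":"object","properties":{"plan":{"type":"array","items":{"type":"object","properties":{"grip":{"type":"number"},"tx":{"type":"number"},"ty":{"type":"number"},"tz":{"type":"number"},"ax":{"type":"number"},"ay":{"type":"number"},"az":{"type":"number"}}}},"newtons":{"type":"number"}},"required":["plan"]}

```bash
ls; mkdir -p pics
python3 - <<'E'
from bench import *
import cv2, numpy as np
s=sense(); print(s)
for n in ("scene","side","wrist"):
    m=camera_model(n); print(n,{k:np.round(np.array(v),3).tolist() for k,v in m.items()})
    cv2.imwrite(f"pics/{n}0.png",snapshot(n)[:,:,::-1])
E
```

```text
pics
{'time': 0.0, 'joint_pos': array([-4.89168610e+00,  7.51377572e+00,  8.53297486e+01, -6.20563454e-04,
        8.72619694e+01, -4.89254309e+00]), 'qd': array([-0.00823578,  0.07561199,  0.10733306, -0.03182589,  0.12061543,
       -0.02243374]), 'joint_efforts': array([-1.90700346e-03, -5.69404185e+01, -5.00557995e+01, -2.19391650e-04,
        1.44415747e-02,  7.24149572e-05]), 'tool_pos': array([5.99446474e+02, 8.01371711e-02, 2.30253829e+02]), 'tcp_rot': array([-1.79894838e+02, -8.37972183e-03,  9.00008795e+01]), 'ft_force': array([0.82278342, 0.81195303, 0.76394899]), 'wrist_torque': array([0.00831297, 0.00584693, 0.00129339]), 'finger_gap': 85.53171653556521}
scene {'intrinsics': [[407.687, 0.0, 319.61], [0.0, 407.687, 196.583], [0.0, 0.0, 1.0]], 'pose': [[0.478, -0.386, 0.789, -111.754], [-0.878, -0.216, 0.427, -481.295], [0.006, -0.897, -0.442, 440.467], [0.0, 0.0, 0.0, 1.0]]}
side {'intrinsics': [[411.716, 0.0, 332.223], [0.0, 411.716, 202.2], [0.0, 0.0, 1.0]], 'pose': [[-0.978, -0.132, 0.159, 398.82], [-0.207, 0.601, -0.772, 694.314], [0.007, -0.788, -0.616, 684.356], [0.0, 0.0, 0.0, 1.0]]}
wrist {'intrinsics': [[280.423, 0.0, 324.491], [0.0, 280.423, 199.505], [0.0, 0.0, 1.0]], 'T_tool_cam': [[0.001, -0.948, -0.32, 81.549], [1.0, 0.001, 0.0, 1.088], [0.0, -0.32, 0.948, -143.208], [0.0, 0.0, 0.0, 1.0]]}
```

View pics/scene0.png

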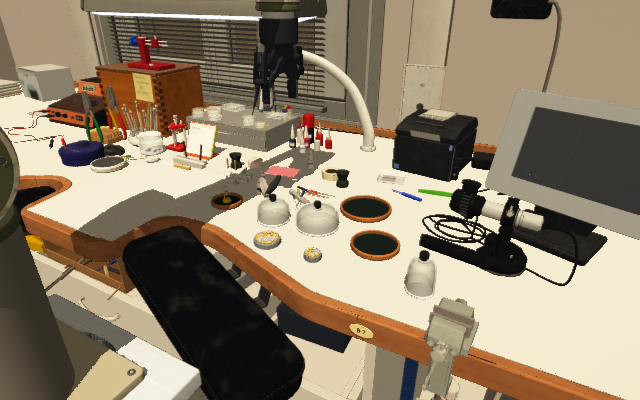

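View pics/side0.png

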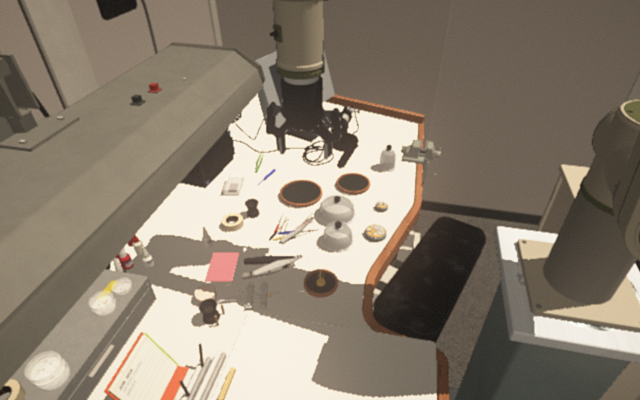

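View pics/wrist0.png

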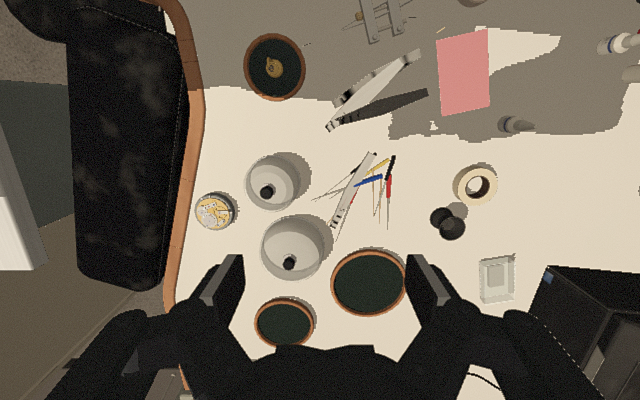

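```bash
python3 -c "
import bench;print([n for n in dir(bench) if n[0]!='_'])
print(getattr(bench,'grip_depth',None))"
```

```text
['PlanningError', 'camera_model', 'grip_depth', 'hand_in', 'sense', 'snapshot']
18.700000000000003
```

```bash
cat > h.py <<'E'
from bench import *
import numpy as np, cv2
from scipy.spatial.transform import Rotation as Ro
def TT(s):
    T=np.eye(4);T[:3,:3]=Ro.from_euler('xyz',s['tcp_rot'],degrees=True).as_matrix();T[:3,3]=s['tool_pos'];return T
def cam(n,s=None):
    m=camera_model(n);K=np.array(m['intrinsics'])
    P=np.array(m['pose']) if n!='wrist' else TT(s)@np.array(m['T_tool_cam'])
    return K,P
def ray(K,P,u,v,z):
    d=P[:3,:3]@np.linalg.solve(K,[u,v,1]);o=P[:3,3];return (o+d*(z-o[2])/d[2])
def rays(K,P,pts,z): return np.array([ray(K,P,u,v,z) for u,v in pts])
def tri(L):
    A=np.zeros((3,3));b=np.zeros(3)
    for K,P,u,v in L:
        d=P[:3,:3]@np.linalg.solve(K,[u,v,1]);d/=np.linalg.norm(d);M=np.eye(3)-np.outer(d,d);A+=M;b+=M@P[:3,3]
    return np.linalg.solve(A,b)
def proj(K,P,X):
    p=np.linalg.inv(P)@np.append(X,1);q=K@p[:3];return q[:2]/q[2]
E
python3 - <<'E'
from h import *
K,P=cam('scene')
K2,P2=cam('side')
s=dict(tool_pos=np.array([599.45,0.08,230.25]),tcp_rot=np.array([-179.895,0,90.]))
K3,P3=cam('wrist',s)
D={'small_tray':((227,200),(321,283),(275,67),12),'large_tray':((366,208),(301,193),(369,282),12),'mid_tray':((375,245),(353,184),(285,322),12),
'lm':((267,239),(374,232),(215,211),14),'sm':((313,254),(381,206),None,14),
'mknob':((273,199),(338,228),(266,192),52),'wknob':((318,205),(336,202),(289,262),50),'tknob':((424,256),(389,149),None,68)}
for k,(a,b,c,z) in D.items():
    print(k,np.round(ray(K,P,*a,z),0),np.round(ray(K2,P2,*b,z),0),c and np.round(ray(K3,P3,*c,z),0),np.round(tri([(K,P,*a),(K2,P2,*b)]),0))
print(P3.round(2))
for n in('scene','side'):
    im=cv2.imread(f'pics/{n}0.png'); 
    c=im[150:310,180:460] if n=='scene' else im[130:310,210:450]
    cv2.imwrite(f'pics/{n}0c.png',cv2.resize(c,None,fx=2.8,fy=2.8))
E
```

```text
small_tray [532. 112.  12.] [538. 129.  12.] [542. 124.  12.] [541. 122.   5.]
large_tray [ 653. -187.   12.] [ 664. -170.   12.] [ 668. -172.   12.] [ 667. -181.    4.]
mid_tray [ 520. -261.   12.] [ 532. -243.   12.] [ 537. -247.   12.] [ 534. -256.    2.]
lm [435. -70.  14.] [449. -53.  14.] [450. -57.  14.] [448. -61.   5.]
sm [ 434. -173.   14.] [ 444. -158.   14.] None [ 444. -168.    6.]
mknob [523. -25.  52.] [529.  -7.  52.] [530. -17.  52.] [532. -17.  44.]
wknob [ 549. -120.   50.] [ 553. -104.   50.] [ 554. -114.   50.] [ 557. -115.   43.]
tknob [ 446. -370.   68.] [ 448. -361.   68.] None [ 449. -369.   64.]
[[ 1.0000e+00  0.0000e+00 -0.0000e+00  6.0080e+02]
 [ 0.0000e+00 -9.5000e-01 -3.2000e-01  8.1630e+01]
 [-0.0000e+00  3.2000e-01 -9.5000e-01  3.7346e+02]
 [ 0.0000e+00  0.0000e+00  0.0000e+00  1.0000e+00]]
```

View pics/scene0c.png

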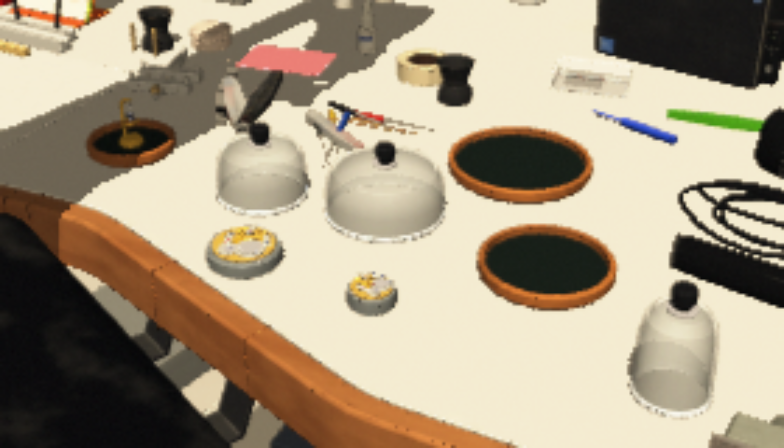

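View pics/side0c.png

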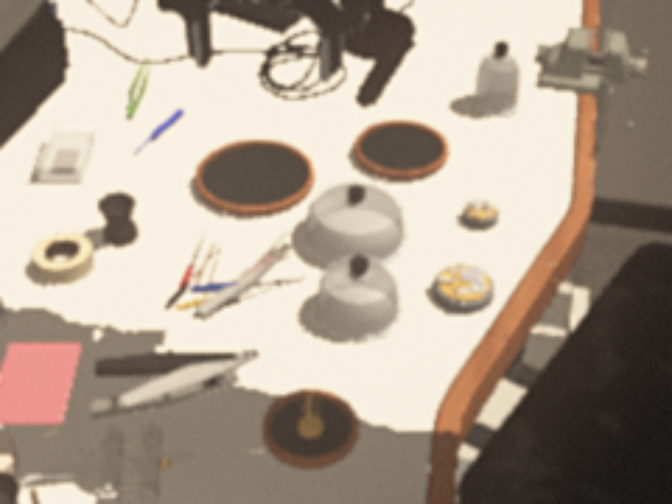

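Run:
```python
from h import *
K,P=cam('scene');K2,P2=cam('side')
for p in [(422,240),(490,272),(522,262),(430,230)]: print(p,ray(K,P,*p,5).round(0))
# project scope top hypotheses
print(tri([(K,P,422,240),(K2,P2,341,166)]).round(0))
for X in [(600,-400,0),(600,-400,200),(560,-420,0),(450,-369,76)]: print(X,proj(K,P,X).round(0),proj(K2,P2,X).round(0))
```

```text
(422, 240) [ 593. -333.    5.]
(490, 272) [ 548. -467.    5.]
(522, 262) [ 609. -514.    5.]
(430, 230) [ 640. -336.    5.]
[ 585. -334.    9.]
(600, -400, 0) [457. 250.] [340. 156.]
(600, -400, 200) [475. 152.] [341.  96.]
(560, -420, 0) [463. 263.] [354. 154.]
(450, -369, 76) [425. 250.] [389. 145.]
```

Call:
{"method": "step_arm", "body": {"plan": [{"tx":-3.2,"tz":-2,"grip":8.5},{"tx":-3.2,"ty":-0.8,"tz":-2},{"tx":-3.2,"ty":-1,"tz":-2},{"tx":-3.2,"ty":-1,"tz":-2},{"tx":-3.2,"ty":-1},{"tx":-3.2,"ty":-1},{},{}]}}

```text
invalid input
```

Call:
{"method": "step_arm", "body": {"plan": [{"grip":8.5,"tx":-3,"ty":0,"tz":-2,"ax":0,"ay":0,"az":0},{"grip":8.5,"tx":-3,"ty":-1,"tz":-2,"ax":0,"ay":0,"az":0},{"grip":8.5,"tx":-3,"ty":-1,"tz":-2,"ax":0,"ay":0,"az":0},{"grip":8.5,"tx":-3,"ty":-1,"tz":-2,"ax":0,"ay":0,"az":0},{"grip":8.5,"tx":-3,"ty":-1,"tz":0,"ax":0,"ay":0,"az":0},{"grip":8.5,"tx":-3,"ty":-1,"tz":0,"ax":0,"ay":0,"az":0},{"grip":8.5,"tx":0,"ty":0,"tz":0,"ax":0,"ay":0,"az":0},{"grip":8.5,"tx":0,"ty":0,"tz":0,"ax":0,"ay":0,"az":0}], "newtons": 40}}

```text
time: 0.82
tool_pos: [549.3, -181.5, 311.0]
tcp_rot: [-180.0, -0.0, 89.8]
ft_force: [0.7, 0.9, 0.2]
finger_gap: 84.8
```

Run:
```python
from h import *
import pickle
s=sense(); im=snapshot('wrist')[:,:,::-1]; cv2.imwrite('pics/w1.png',im); pickle.dump(s,open('w1.pkl','wb')); print(s['tool_pos'],s['tcp_rot'],s['time'])
```

```text
[ 549.32078542 -181.47768867  310.96830271] [-1.79969130e+02 -1.34226914e-02  8.98189338e+01] 0.8167
```

View pics/w1.png

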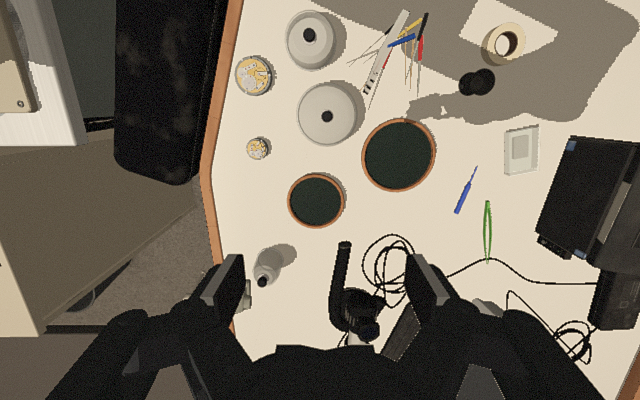

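```bash
cat >> h.py <<'E'
from scipy.optimize import least_squares
def circ(XY):
    XY=np.asarray(XY)[:,:2];w=np.ones(len(XY),bool)
    for _ in range(4):
        r=least_squares(lambda p:np.hypot(*(XY[w]-p[:2]).T)-p[2],[*XY[w].mean(0),40],loss='soft_l1').x
        e=abs(np.hypot(*(XY-r[:2]).T)-r[2]);w=e<max(2.5,2*np.median(e))
    return r,w.mean(),e[w].mean()
def tray(im,K,P,c,rpx):
    """dark felt blob near pixel c -> contour cast to z=12 (inner rim top edge), circle"""
    hsv=cv2.cvtColor(im,cv2.COLOR_BGR2HSV)
    roi=np.zeros(im.shape[:2],np.uint8);cv2.circle(roi,c,rpx,255,-1)
    br=cv2.inRange(hsv,(3,70,60),(22,255,255))&roi
    cs,_=cv2.findContours(br,cv2.RETR_EXTERNAL,cv2.CHAIN_APPROX_NONE)
    ct=max(cs,key=cv2.contourArea)[:,0]
    return circ(rays(K,P,ct,12)),ct
def knob(im,K,P,c,r,ztop):
    g=im.max(2);roi=np.zeros(g.shape,np.uint8);cv2.circle(roi,c,r,255,-1)
    m=((g<70)*255).astype(np.uint8)&roi
    n,l,st,ce=cv2.connectedComponentsWithStats(m);i=1+np.argmax(st[1:,4])
    return ce[i],st[i,4],ray(K,P,*ce[i],ztop)
E
python3 - <<'E'
from h import *
import pickle
s=pickle.load(open('w1.pkl','rb'));K,P=cam('wrist',s);im=cv2.imread('pics/w1.png')
vis=im.copy()
for n,c,r in [('L',(398,155),45),('M',(316,200),36)]:
    (res,f,e),ct=tray(im,K,P,c,r);print(n,res.round(1),round(f,2),round(e,2));cv2.drawContours(vis,[ct[:,None]],-1,(255,0,255),1)
for n,c,z in [('mid',(309,35),60),('wide',(327,116),58),('tall',(263,281),76)]:
    ce,a,X=knob(im,K,P,c,14,z-5);print(n,ce.round(1),a,X.round(1))
# movements: non-background circle
hsv=cv2.cvtColor(im,cv2.COLOR_BGR2HSV)
for c in [(254,76),(259,148),(327,116),(309,35),(263,281)]: print(c,im[c[1],c[0]-30:c[0]+31:5].tolist())
cv2.imwrite('pics/w1c.png',cv2.resize(vis[0:300,200:480],None,fx=2,fy=2,interpolation=cv2.INTER_NEAREST))
E
```

```text
L [ 666.4 -177.    58. ] 1.0 0.39
M [ 534.5 -252.7   47.6] 1.0 0.49
mid [308.9  34.6] 123 [531.1 -16.4  55. ]
wide [326.7 116. ] 90 [ 553.5 -114.3   53. ]
tall [262.  281.3] 73 [ 450.  -367.1   71. ]
(254, 76) [[92, 133, 184], [111, 133, 149], [180, 201, 213], [178, 203, 218], [179, 192, 200], [176, 195, 208], [119, 195, 222], [127, 190, 221], [104, 182, 212], [168, 179, 187], [106, 122, 132], [195, 216, 227], [193, 213, 227]]
(259, 148) [[198, 220, 231], [195, 217, 230], [195, 216, 227], [193, 215, 227], [132, 195, 226], [105, 187, 223], [116, 191, 221], [129, 198, 234], [111, 127, 138], [193, 215, 226], [194, 214, 226], [193, 213, 227], [194, 215, 227]]
(327, 116) [[177, 193, 201], [177, 194, 203], [175, 192, 203], [174, 191, 203], [168, 189, 199], [31, 35, 38], [38, 44, 46], [62, 68, 72], [165, 184, 194], [163, 183, 193], [165, 185, 194], [159, 175, 186], [100, 115, 121]]
(309, 35) [[191, 211, 223], [186, 207, 218], [155, 174, 184], [172, 189, 198], [169, 187, 197], [34, 36, 35], [42, 41, 39], [26, 25, 31], [171, 187, 196], [173, 190, 198], [144, 159, 170], [99, 108, 113], [106, 121, 134]]
(263, 281) [[28, 25, 27], [5, 7, 22], [26, 18, 21], [70, 82, 87], [191, 213, 226], [25, 30, 30], [32, 35, 33], [145, 163, 171], [139, 156, 164], [193, 214, 227], [193, 214, 226], [191, 213, 225], [191, 213, 226]]
```

View pics/w1c.png

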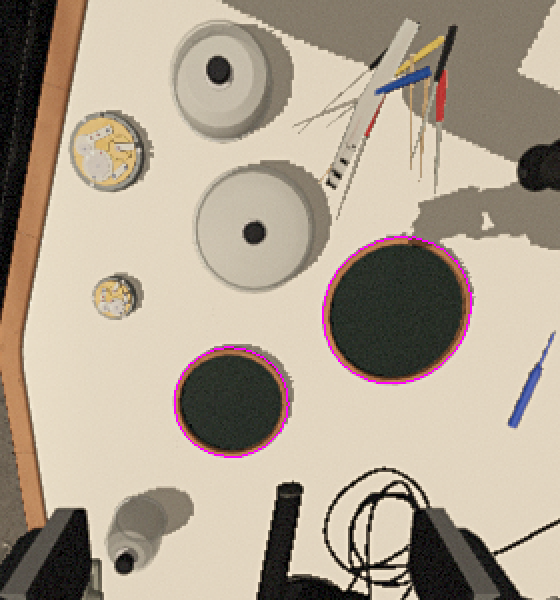

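```bash
cat >> h.py <<'E'
def movement(im,K,P,c,r,z=17):
    hsv=cv2.cvtColor(im,cv2.COLOR_BGR2HSV);roi=np.zeros(im.shape[:2],np.uint8);cv2.circle(roi,c,r,255,-1)
    m=cv2.inRange(hsv,(12,70,120),(32,255,255))&roi
    pts=cv2.findNonZero(m)
    h=cv2.convexHull(pts)[:,0]
    g=rays(K,P,h,z); (cx,cy),rr=cv2.minEnclosingCircle(g[:,:2].astype(np.float32))
    return (cx,cy,rr),h
def holder(im,K,P,c,r,z=12):
    """non-bench region (dark or saturated) minus shadow guess: edge from radial scan on the lit side"""
    pass
E
python3 - <<'E'
from h import *
import pickle
s=pickle.load(open('w1.pkl','rb'));K,P=cam('wrist',s);im=cv2.imread('pics/w1.png')
for c,r in [((254,76),22),((259,148),15)]:
    (a,h)=movement(im,K,P,c,r);print(np.round(a,1), movement(im,K,P,c,r,16)[0])
hsv=cv2.cvtColor(im,cv2.COLOR_BGR2HSV)
print(hsv[76,228:285:3].tolist()); print(hsv[55:100:3,254].tolist())
E
```

```text
[446.4 -59.8  22.8] (446.1769104003906, -59.73866653442383, 22.812435150146484)
[ 444.3 -164.8   14.4] (444.0155944824219, -164.98399353027344, 14.42487907409668)
[[12, 143, 102], [20, 36, 232], [19, 40, 213], [20, 111, 225], [18, 27, 211], [17, 32, 208], [26, 18, 224], [18, 39, 208], [21, 31, 212], [20, 116, 220], [20, 108, 221], [20, 122, 217], [22, 130, 212], [19, 117, 203], [14, 32, 103], [18, 47, 136], [19, 51, 159], [20, 36, 227], [19, 37, 227]]
[[20, 52, 147], [21, 26, 158], [20, 122, 217], [18, 24, 180], [19, 87, 181], [20, 123, 217], [19, 130, 169], [22, 118, 222], [20, 32, 206], [18, 35, 187], [19, 39, 188], [20, 59, 174], [20, 114, 224], [28, 26, 149], [18, 38, 231]]
```

Call:
{"method": "step_arm", "body": {"plan": [{"grip":7.0,"tx":1.7,"ty":-1.5,"tz":2.5,"ax":0,"ay":0,"az":0},{"grip":7.0,"tx":1.7,"ty":-1.5,"tz":2.5,"ax":0,"ay":0,"az":0},{"grip":7.0,"tx":1.7,"ty":-1.5,"tz":2.5,"ax":0,"ay":0,"az":0},{"grip":7.0,"tx":1.7,"ty":-1.5,"tz":2.5,"ax":0,"ay":0,"az":0},{"grip":7.0,"tx":1.7,"ty":-1.5,"tz":2.5,"ax":0,"ay":0,"az":0},{"grip":7.0,"tx":1.7,"ty":-1.5,"tz":2.5,"ax":0,"ay":0,"az":0},{"grip":7.0,"tx":1.9,"ty":-1.3,"tz":2.5,"ax":0,"ay":0,"az":0}], "newtons": 40}}

```text
time: 1.45
tool_pos: [445.9, -57.0, 134.8]
tcp_rot: [-180.0, -0.0, 90.1]
ft_force: [0.9, 0.3, -1.0]
finger_gap: 70.1
```

Call:
{"method": "step_arm", "body": {"plan": [{"grip":7.0,"tx":0,"ty":0,"tz":0,"ax":0,"ay":0,"az":7},{"grip":7.0,"tx":0,"ty":0,"tz":0,"ax":0,"ay":0,"az":7},{"grip":7.0,"tx":0,"ty":0,"tz":0,"ax":0,"ay":0,"az":7},{"grip":7.0,"tx":0,"ty":0,"tz":0,"ax":0,"ay":0,"az":7},{"grip":7.0,"tx":0,"ty":0,"tz":0,"ax":0,"ay":0,"az":7},{"grip":7.0,"tx":0,"ty":0,"tz":0,"ax":0,"ay":0,"az":7},{"grip":7.0,"tx":0,"ty":0,"tz":0,"ax":0,"ay":0,"az":7},{"grip":7.0,"tx":0,"ty":0,"tz":0,"ax":0,"ay":0,"az":1}]}}

```text
time: 2.12
tool_pos: [447.0, -57.6, 136.0]
tcp_rot: [-180.0, -0.0, 39.8]
ft_force: [0.4, 0.3, -0.4]
finger_gap: 69.8
```

```bash
cat >> h.py <<'E'
import pickle
def look(name):
    s=sense(); im=snapshot('wrist')[:,:,::-1].copy(); cv2.imwrite(f'pics/{name}.png',im); pickle.dump(s,open(f'{name}.pkl','wb'))
    print(s['time'],s['tool_pos'].round(1),s['tcp_rot'].round(2),s['ft_force'].round(1),round(s['finger_gap'],1))
    return im,s,*cam('wrist',s)
def load(name):
    s=pickle.load(open(f'{name}.pkl','rb'));return cv2.imread(f'pics/{name}.png'),s,*cam('wrist',s)
def totool(s,d):
    """world displacement mm -> tool cm"""
    return (TT(s)[:3,:3].T@np.asarray(d,float)/10).round(2)
E
python3 - <<'E'
from h import *
im,s,K,P=look('w2')
c=proj(K,P,(446,-60,17));print(c, proj(K,P,(444,-165,17)))
E
```

```text
2.1167 [447.  -57.6 136. ] [-179.96   -0.     39.77] [ 0.4  0.3 -0.4] 69.8
[324.44218984 196.03736416] [399.22547604 257.72576647]
```

View pics/w2.png

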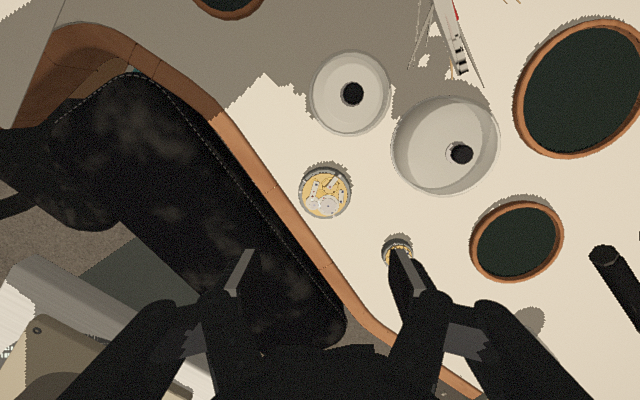

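Run:
```python
from h import *
im,s,K,P=load('w2')
a,h=movement(im,K,P,(325,192),32);print(np.round(a,1))
# holder edges: grey/dark transition, radial scan from centre, cast z=12
c=proj(K,P,(a[0],a[1],12))
hsv=cv2.cvtColor(im,cv2.COLOR_BGR2HSV).astype(int)
bench=(hsv[...,2]>215)&(hsv[...,1]<60)
pts=[]
for t in np.arange(0,360,4):
    for r in np.arange(16,45,.5):
        u=c+r*np.array([np.cos(np.radians(t)),np.sin(np.radians(t))])
        X=ray(K,P,*u,12);
        if np.hypot(X[0]-a[0],X[1]-a[1])>24 and bench[int(round(u[1])),int(round(u[0]))]: pts.append(u);break
pts=np.array(pts);print(circ(rays(K,P,pts,12)))
r=np.hypot(*(rays(K,P,pts,12)[:,:2]-a[:2]).T);print(np.c_[np.arange(0,360,4)[:len(r)],r.round(1)][::3].tolist())
print(ray(K,P,353,92,55),ray(K,P,461,154,53))
```

```text
[446.6 -59.1  22.6]
(array([448.63828534, -57.9347099 ,  28.92052408]), np.float64(0.8888888888888888), np.float64(0.9666321742941191))
[[0.0, 27.5], [12.0, 27.2], [24.0, 27.5], [36.0, 27.4], [48.0, 27.3], [60.0, 27.1], [72.0, 27.4], [84.0, 27.5], [96.0, 27.5], [108.0, 27.4], [120.0, 27.1], [132.0, 27.3], [144.0, 26.9], [156.0, 27.5], [168.0, 26.7], [180.0, 27.0], [192.0, 27.3], [204.0, 26.8], [216.0, 27.9], [228.0, 30.0], [240.0, 31.6], [252.0, 30.7], [264.0, 33.7], [276.0, 32.7], [288.0, 34.1], [300.0, 33.5], [312.0, 24.1], [324.0, 31.3], [336.0, 28.8], [348.0, 26.8]]
[531.88531062 -16.19700421  55.        ] [ 552.95736011 -114.35107131   53.        ]
```

Call:
{"method": "step_arm", "body": {"plan": [{"grip":7.0,"tx":-0.1,"ty":0.1,"tz":3.0,"ax":0,"ay":0,"az":0},{"grip":7.0,"tx":0,"ty":0,"tz":3.0,"ax":0,"ay":0,"az":0},{"grip":7.0,"tx":0,"ty":0,"tz":3.0,"ax":0,"ay":0,"az":0},{"grip":7.0,"tx":0,"ty":0,"tz":1.5,"ax":0,"ay":0,"az":0},{"grip":7.0,"tx":0,"ty":0,"tz":1.0,"ax":0,"ay":0,"az":0},{"grip":7.0,"tx":0,"ty":0,"tz":0,"ax":0,"ay":0,"az":0}]}}

```text
time: 2.67
tool_pos: [445.0, -59.4, 19.0]
tcp_rot: [-179.8, 0.1, 40.2]
ft_force: [-0.7, -0.4, -0.0]
finger_gap: 70.2
```

Call:
{"method": "step_arm", "body": {"plan": [{"grip":7.0,"tx":0,"ty":0,"tz":0.8,"ax":0,"ay":0,"az":0},{"grip":7.0,"tx":0,"ty":0,"tz":0.8,"ax":0,"ay":0,"az":0},{"grip":7.0,"tx":0,"ty":0,"tz":0,"ax":0,"ay":0,"az":0},{"grip":7.0,"tx":0,"ty":0,"tz":0,"ax":0,"ay":0,"az":0}]}}

```text
time: 3.0
tool_pos: [447.1, -60.4, 5.5]
tcp_rot: [180.0, -0.0, 40.0]
ft_force: [-0.1, 0.6, 0.6]
finger_gap: 70.0
```

Run:
```python
from h import *
im,s,K,P=look('w3')
```

```text
3.0 [447.1 -60.4   5.5] [ 1.7999e+02 -1.0000e-02  4.0030e+01] [-0.1  0.6  0.6] 70.0
```

View pics/w3.png

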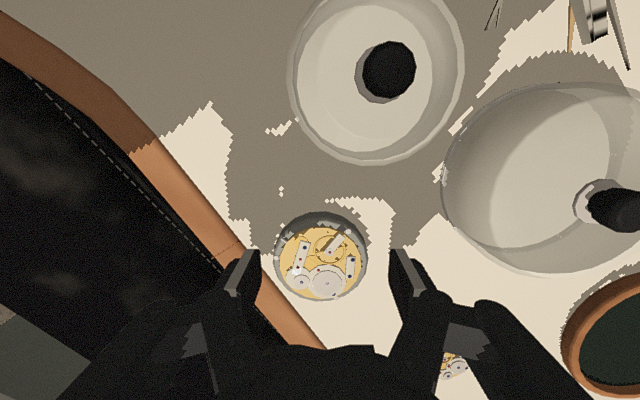

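Run:
```python
from h import *
im,s,K,P=load('w3')
a,h=movement(im,K,P,(321,258),50);print(np.round(a,1),totool(s,[a[0]-s['tool_pos'][0],a[1]-s['tool_pos'][1],0]))
```

```text
[447.4 -58.6  22.3] [ 0.13 -0.11  0.  ]
```

Call:
{"method": "step_arm", "body": {"plan": [{"grip":7.0,"tx":0.1,"ty":-0.1,"tz":0.4,"ax":0,"ay":0,"az":0},{"grip":4.5,"tx":0,"ty":0,"tz":0,"ax":0,"ay":0,"az":0},{"grip":4.5,"tx":0,"ty":0,"tz":0,"ax":0,"ay":0,"az":0},{"grip":4.5,"tx":0,"ty":0,"tz":0,"ax":0,"ay":0,"az":0},{"grip":4.5,"tx":0,"ty":0,"tz":0,"ax":0,"ay":0,"az":0},{"grip":4.5,"tx":0,"ty":0,"tz":0,"ax":0,"ay":0,"az":0}], "newtons": 40}}

```text
time: 3.55
tool_pos: [447.2, -59.0, 1.8]
tcp_rot: [180.0, -0.0, 40.0]
ft_force: [-2.4, 1.3, 5.6]
finger_gap: 51.8
```

Call:
{"method": "step_arm", "body": {"plan": [{"grip":4.5,"tx":0,"ty":0,"tz":-1,"ax":0,"ay":0,"az":0},{"grip":4.5,"tx":0,"ty":0,"tz":-2,"ax":0,"ay":0,"az":0},{"grip":4.5,"tx":0,"ty":0,"tz":-3,"ax":0,"ay":0,"az":0},{"grip":4.5,"tx":0,"ty":0,"tz":-3,"ax":0,"ay":0,"az":0},{"grip":4.5,"tx":0,"ty":0,"tz":0,"ax":0,"ay":0,"az":0},{"grip":4.5,"tx":0,"ty":0,"tz":0,"ax":0,"ay":0,"az":0}]}}

```text
time: 4.05
tool_pos: [448.9, -59.5, 94.0]
tcp_rot: [179.8, -0.2, 40.0]
ft_force: [0.7, -0.3, -2.4]
finger_gap: 51.7
```

Run:
```python
from h import *
im,s,K,P=look('w4')
im=snapshot('side')[:,:,::-1];cv2.imwrite('pics/s4.png',im)
im=snapshot('scene')[:,:,::-1];cv2.imwrite('pics/sc4.png',cv2.resize(im[100:300,150:430],None,fx=2.5,fy=2.5))
```

```text
4.05 [448.9 -59.5  94. ] [ 1.7975e+02 -1.7000e-01  4.0000e+01] [ 0.7 -0.3 -2.4] 51.7
```

View pics/w4.png

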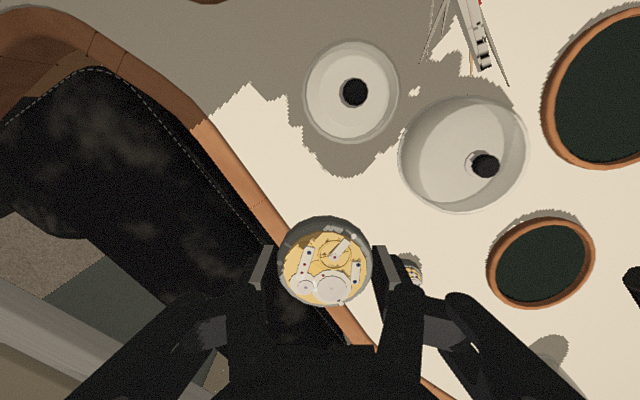

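View pics/sc4.png

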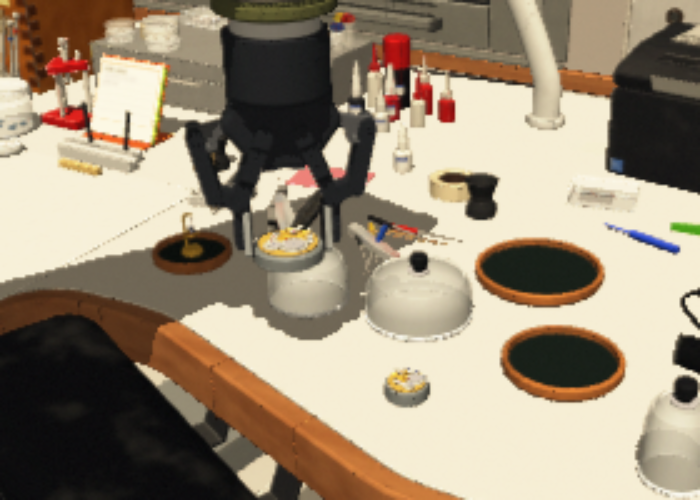

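Run:
```python
from h import *
im,s,K,P=load('w4')
z0=s['tool_pos'][2]-1.3
a,h=movement(im,K,P,(325,265),50,z0+17);print(np.round(a,1))
tgt=np.array([666.4,-177.0]); 
print('offset tool',totool(s,[a[0]-s['tool_pos'][0],a[1]-s['tool_pos'][1],0]))
print('move',totool(s,[tgt[0]-a[0],tgt[1]-a[1],0]))
(r,f,e),ct=tray(im,K,P,(612,88),95);print(r,f,e)
(r,f,e),ct=tray(im,K,P,(541,260),62);print(r,f,e)
```

```text
[445.  -59.   27.5]
offset tool [-0.27 -0.29 -0.  ]
move [ 9.37 23.27  0.13]
[ 660.60330668 -170.5285978    55.14164377] 0.6179337231968811 1.0388588122381566
[ 533.60701464 -249.65473199   49.18713922] 1.0 1.0389624130129855
```

Call:
{"method": "step_arm", "body": {"plan": [{"grip":4.5,"tx":0.6,"ty":1.5,"tz":0,"ax":0,"ay":0,"az":0},{"grip":4.5,"tx":1.2,"ty":3,"tz":0,"ax":0,"ay":0,"az":0},{"grip":4.5,"tx":1.2,"ty":3,"tz":0,"ax":0,"ay":0,"az":0},{"grip":4.5,"tx":1.2,"ty":3,"tz":0,"ax":0,"ay":0,"az":0},{"grip":4.5,"tx":1.2,"ty":3,"tz":0,"ax":0,"ay":0,"az":0},{"grip":4.5,"tx":1.2,"ty":3,"tz":0,"ax":0,"ay":0,"az":0},{"grip":4.5,"tx":1.2,"ty":3,"tz":0,"ax":0,"ay":0,"az":0},{"grip":4.5,"tx":1.2,"ty":3,"tz":0,"ax":0,"ay":0,"az":0}]}}

```text
time: 4.87
tool_pos: [660.4, -173.8, 88.4]
tcp_rot: [-179.8, 0.1, 40.0]
ft_force: [-0.7, 0.4, -0.9]
finger_gap: 51.9
```

Call:
{"method": "step_arm", "body": {"plan": [{"grip":4.5,"tx":0.2,"ty":0.5,"tz":0,"ax":0,"ay":0,"az":0},{"grip":4.5,"tx":0,"ty":0,"tz":0,"ax":0,"ay":0,"az":0},{"grip":4.5,"tx":0,"ty":0,"tz":0,"ax":0,"ay":0,"az":0}]}}

```text
time: 5.12
tool_pos: [663.9, -175.5, 88.9]
tcp_rot: [-179.8, 0.1, 40.0]
ft_force: [-0.5, 0.5, -1.5]
finger_gap: 51.9
```

Run:
```python
from h import *
im,s,K,P=look('w5')
```

```text
5.1167 [ 663.9 -175.5   88.9] [-1.798e+02  1.100e-01  3.999e+01] [-0.5  0.5 -1.5] 51.9
```

View pics/w5.png

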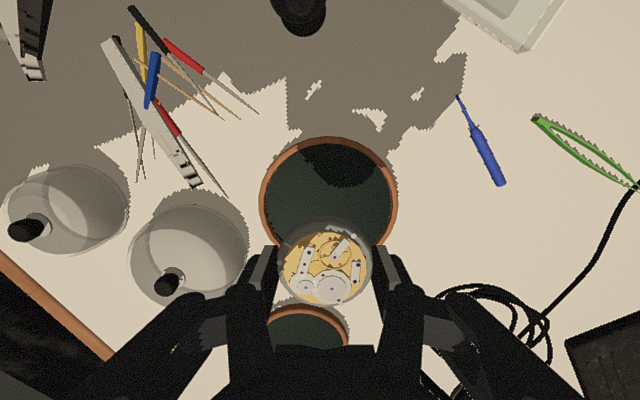

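```bash
cat >> h.py <<'E'
def arc(im,K,P,c,R0,R,t0,t1,z=12,gate=12):
    """outermost brown pixel along rays from guess centre c (world) cast on plane z; fixed-radius circle fit"""
    hsv=cv2.cvtColor(im,cv2.COLOR_BGR2HSV);br=cv2.inRange(hsv,(3,70,60),(22,255,255))>0
    pts=[]
    for t in np.arange(t0,t1,3):
        d=np.array([np.cos(np.radians(t)),np.sin(np.radians(t)),0]);hit=None
        for r in np.arange(R-gate,R+gate,.25):
            u=proj(K,P,np.array([c[0],c[1],z])+r*d);x,y=int(round(u[0])),int(round(u[1]))
            if 0<=x<640 and 0<=y<400 and br[y,x]: hit=r
        if hit: pts.append((np.array([c[0],c[1],z])+hit*d)[:2])
    pts=np.array(pts)
    f=least_squares(lambda p:np.hypot(*(pts-p).T)-R,c,loss='soft_l1');return f.x,len(pts),np.abs(f.fun).mean()
E
python3 - <<'E'
from h import *
im,s,K,P=load('w5')
print(arc(im,K,P,(666.4,-177),0,58.5,-30,120))
print(ray(K,P,328,262,s['tool_pos'][2]-1+17), s['tool_pos'])
z=s['tool_pos'][2]-1+17
m=cv2.inRange(cv2.cvtColor(im,cv2.COLOR_BGR2HSV),(12,90,120),(32,255,255));m[:232]=0;m[304:]=0;m[:,:282]=0;m[:,370:]=0
h=cv2.convexHull(cv2.findNonZero(m))[:,0];print(h.min(0),h.max(0),cv2.minEnclosingCircle(rays(K,P,h,z)[:,:2].astype(np.float32)))
E
```

```text
(array([ 667.29541919, -177.63501192]), 50, np.float64(0.2374212322760573))
[ 670.17717866 -174.35890893  104.90179545] [ 663.85378643 -175.52937629   88.90179545]
[283 232] [366 303] ((665.5444946289062, -175.8422393798828), 21.992578506469727)
```

Call:
{"method": "step_arm", "body": {"plan": [{"grip":4.5,"tx":0.05,"ty":0.25,"tz":2,"ax":0,"ay":0,"az":0},{"grip":4.5,"tx":0,"ty":0,"tz":2,"ax":0,"ay":0,"az":0},{"grip":4.5,"tx":0,"ty":0,"tz":2,"ax":0,"ay":0,"az":0},{"grip":4.5,"tx":0,"ty":0,"tz":1,"ax":0,"ay":0,"az":0},{"grip":4.5,"tx":0,"ty":0,"tz":0,"ax":0,"ay":0,"az":0},{"grip":4.5,"tx":0,"ty":0,"tz":0,"ax":0,"ay":0,"az":0}]}}

```text
time: 5.67
tool_pos: [666.4, -177.0, 21.2]
tcp_rot: [-179.9, 0.0, 40.0]
ft_force: [0.4, 0.3, -0.6]
finger_gap: 51.7
```

Run:
```python
from h import *
for i in range(3):
    s=sense();print(s['time'],s['tool_pos'].round(2))
im,s,K,P=look('w6')
s=sense();print(s['time'],s['tool_pos'].round(2))
print(arc(im,K,P,(666.4,-177),0,58.5,-30,120))
z=s['tool_pos'][2]-1+17
m=cv2.inRange(cv2.cvtColor(im,cv2.COLOR_BGR2HSV),(12,90,120),(32,255,255));m[:232]=0;m[304:]=0;m[:,:282]=0;m[:,370:]=0
h=cv2.convexHull(cv2.findNonZero(m))[:,0];print(h.min(0),h.max(0),cv2.minEnclosingCircle(rays(K,P,h,z)[:,:2].astype(np.float32)))
```

```text
5.6667 [ 666.35 -177.     21.16]
5.6667 [ 666.35 -177.     21.16]
5.6667 [ 666.35 -177.     21.16]
5.6667 [ 666.4 -177.    21.2] [-1.7993e+02  4.0000e-02  4.0020e+01] [ 0.4  0.3 -0.6] 51.7
5.7167 [ 667.51 -177.46   22.47]
(array([ 667.71334437, -177.69514465]), 50, np.float64(0.3191636250371255))
[283 232] [366 303] ((668.6634521484375, -176.7775421142578), 21.75465202331543)
```

View pics/w6.png

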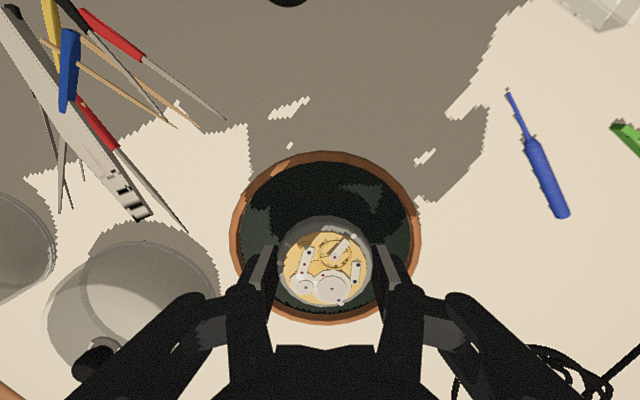

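Call:
{"method": "step_arm", "body": {"plan": [{"grip":4.5,"tx":0,"ty":0,"tz":0.7,"ax":0,"ay":0,"az":0},{"grip":4.5,"tx":0,"ty":0,"tz":0.4,"ax":0,"ay":0,"az":0},{"grip":4.5,"tx":0,"ty":0,"tz":0.2,"ax":0,"ay":0,"az":0},{"grip":4.5,"tx":0,"ty":0,"tz":0,"ax":0,"ay":0,"az":0},{"grip":4.5,"tx":0,"ty":0,"tz":0,"ax":0,"ay":0,"az":0}]}}

```text
time: 6.13
tool_pos: [667.3, -177.6, 8.3]
tcp_rot: [-180.0, 0.0, 40.0]
ft_force: [-0.5, 0.4, -1.0]
finger_gap: 51.7
```

Call:
{"method": "step_arm", "body": {"plan": [{"grip":4.5,"tx":0,"ty":0,"tz":0.1,"ax":0,"ay":0,"az":0},{"grip":4.5,"tx":0,"ty":0,"tz":0,"ax":0,"ay":0,"az":0},{"grip":4.5,"tx":0,"ty":0,"tz":0,"ax":0,"ay":0,"az":0}]}}

```text
time: 6.38
tool_pos: [667.5, -177.7, 7.9]
tcp_rot: [180.0, -0.0, 40.0]
ft_force: [-2.8, 0.6, 2.7]
finger_gap: 52.1
```

Contact felt; open and rise.

Call:
{"method": "step_arm", "body": {"plan": [{"grip":6.6,"tx":0,"ty":0,"tz":0,"ax":0,"ay":0,"az":0},{"grip":6.6,"tx":0,"ty":0,"tz":0,"ax":0,"ay":0,"az":0},{"grip":6.6,"tx":0,"ty":0,"tz":0,"ax":0,"ay":0,"az":0},{"grip":6.6,"tx":0,"ty":0,"tz":-1.5,"ax":0,"ay":0,"az":0},{"grip":6.6,"tx":0,"ty":0,"tz":-3,"ax":0,"ay":0,"az":0},{"grip":6.6,"tx":0,"ty":0,"tz":-4,"ax":0,"ay":0,"az":0},{"grip":6.6,"tx":0,"ty":0,"tz":-2,"ax":0,"ay":0,"az":0},{"grip":5,"tx":0,"ty":0,"tz":0,"ax":0,"ay":0,"az":0}]}}

```text
time: 7.05
tool_pos: [671.7, -179.1, 121.7]
tcp_rot: [179.4, -0.4, 40.0]
ft_force: [1.2, -0.9, 0.7]
finger_gap: 55.3
```

Run:
```python
from h import *
im,s,K,P=look('w7')
print(arc(im,K,P,(666.4,-177),0,58.5,-180,180))
a,h=movement(im,K,P,tuple(int(x) for x in proj(K,P,(667,-177,23))),33,23);print(np.round(a,1))
print(proj(K,P,(444,-165,17)))
```

```text
7.05 [ 671.7 -179.1  121.7] [179.39  -0.36  40.  ] [ 1.2 -0.9  0.7] 55.3
(array([ 667.37735361, -177.63744069]), 120, np.float64(0.28667331911489113))
[ 668.2 -178.9   22.5]
[180.76857838 340.80078219]
```

View pics/w7.png

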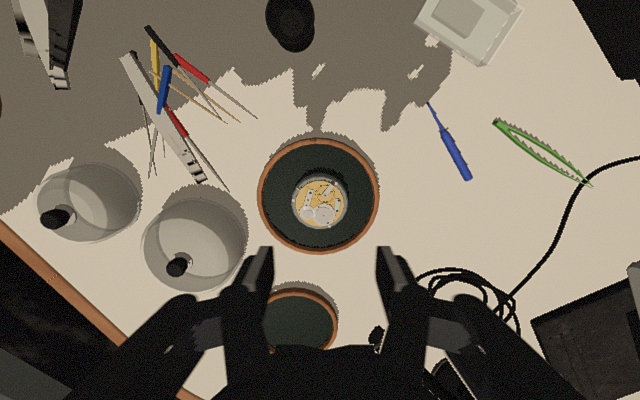

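Call:
{"method": "step_arm", "body": {"plan": [{"grip":5,"tx":-1.0,"ty":-1.0,"tz":0,"ax":0,"ay":0,"az":0},{"grip":5,"tx":-2.2,"ty":-2.0,"tz":0,"ax":0,"ay":0,"az":0},{"grip":5,"tx":-2.2,"ty":-2.0,"tz":0,"ax":0,"ay":0,"az":0},{"grip":5,"tx":-2.2,"ty":-2.0,"tz":0,"ax":0,"ay":0,"az":0},{"grip":5,"tx":-2.2,"ty":-2.1,"tz":0,"ax":0,"ay":0,"az":0},{"grip":5,"tx":-2.2,"ty":-2.1,"tz":0,"ax":0,"ay":0,"az":0},{"grip":5,"tx":-2.2,"ty":-2.1,"tz":0,"ax":0,"ay":0,"az":0},{"grip":5,"tx":-2.1,"ty":-2.0,"tz":0,"ax":0,"ay":0,"az":0}]}}

```text
time: 7.77
tool_pos: [441.8, -164.6, 111.3]
tcp_rot: [-179.9, 0.0, 40.0]
ft_force: [-0.4, 0.8, 1.1]
finger_gap: 49.8
```

Call:
{"method": "step_arm", "body": {"plan": [{"grip":5,"tx":0,"ty":0,"tz":2,"ax":0,"ay":0,"az":0},{"grip":5,"tx":0,"ty":0,"tz":2,"ax":0,"ay":0,"az":0},{"grip":5,"tx":0,"ty":0,"tz":2,"ax":0,"ay":0,"az":0},{"grip":5,"tx":0,"ty":0,"tz":0,"ax":0,"ay":0,"az":0},{"grip":5,"tx":0,"ty":0,"tz":0,"ax":0,"ay":0,"az":0}]}}

```text
time: 8.18
tool_pos: [442.5, -164.4, 51.1]
tcp_rot: [-179.8, 0.1, 40.0]
ft_force: [0.2, 0.2, 0.0]
finger_gap: 49.9
```

Run:
```python
from h import *
im,s,K,P=look('w8')
c=tuple(int(x) for x in proj(K,P,(444.2,-165,17)));print(c)
a,h=movement(im,K,P,c,34);print(np.round(a,1),totool(s,[a[0]-s['tool_pos'][0],a[1]-s['tool_pos'][1],0]),h.min(0),h.max(0))
```

```text
8.1833 [ 442.5 -164.4   51.1] [-1.7979e+02  9.0000e-02  4.0000e+01] [0.2 0.2 0. ] 49.9
(324, 229)
[ 444.4 -164.5   14.1] [ 0.14  0.13 -0.  ] [305 210] [345 246]
```

View pics/w8.png

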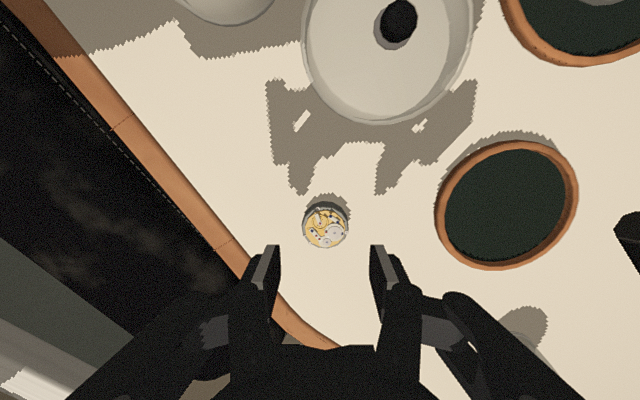

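Call:
{"method": "step_arm", "body": {"plan": [{"grip":5,"tx":0.1,"ty":0.1,"tz":2.0,"ax":0,"ay":0,"az":0},{"grip":5,"tx":0,"ty":0,"tz":1.5,"ax":0,"ay":0,"az":0},{"grip":5,"tx":0,"ty":0,"tz":1.0,"ax":0,"ay":0,"az":0},{"grip":5,"tx":0,"ty":0,"tz":0.4,"ax":0,"ay":0,"az":0},{"grip":5,"tx":0,"ty":0,"tz":0,"ax":0,"ay":0,"az":0},{"grip":5,"tx":0,"ty":0,"tz":0,"ax":0,"ay":0,"az":0}]}}

```text
time: 8.73
tool_pos: [446.0, -165.5, 4.0]
tcp_rot: [180.0, -0.0, 40.0]
ft_force: [-0.5, 0.2, 1.4]
finger_gap: 49.5
```

Call:
{"method": "step_arm", "body": {"plan": [{"grip":2.6,"tx":0,"ty":0,"tz":0,"ax":0,"ay":0,"az":0},{"grip":2.6,"tx":0,"ty":0,"tz":0,"ax":0,"ay":0,"az":0},{"grip":2.6,"tx":0,"ty":0,"tz":0,"ax":0,"ay":0,"az":0},{"grip":2.6,"tx":0,"ty":0,"tz":0,"ax":0,"ay":0,"az":0},{"grip":2.6,"tx":0,"ty":0,"tz":0,"ax":0,"ay":0,"az":0}], "newtons": 30}}

```text
time: 9.15
tool_pos: [446.4, -165.8, 4.6]
tcp_rot: [179.9, -0.0, 40.0]
ft_force: [-1.5, 0.5, 5.5]
finger_gap: 31.7
```

Call:
{"method": "step_arm", "body": {"plan": [{"grip":2.6,"tx":0,"ty":0,"tz":-1,"ax":0,"ay":0,"az":0},{"grip":2.6,"tx":0,"ty":0,"tz":-2,"ax":0,"ay":0,"az":0},{"grip":2.6,"tx":0,"ty":0,"tz":-2,"ax":0,"ay":0,"az":0},{"grip":2.6,"tx":0.2,"ty":2,"tz":0,"ax":0,"ay":0,"az":0},{"grip":2.6,"tx":0.3,"ty":3,"tz":0,"ax":0,"ay":0,"az":0},{"grip":2.6,"tx":0.3,"ty":3,"tz":0,"ax":0,"ay":0,"az":0},{"grip":2.6,"tx":0.3,"ty":3,"tz":0,"ax":0,"ay":0,"az":0},{"grip":2.6,"tx":0.2,"ty":1.5,"tz":0,"ax":0,"ay":0,"az":0}]}}

```text
time: 9.82
tool_pos: [538.2, -255.3, 55.0]
tcp_rot: [179.8, -0.0, 40.0]
ft_force: [1.5, 0.3, 0.5]
finger_gap: 32.0
```

Call:
{"method": "step_arm", "body": {"plan": [{"grip":2.6,"tx":0,"ty":0,"tz":0,"ax":0,"ay":0,"az":0},{"grip":2.6,"tx":0,"ty":0,"tz":0,"ax":0,"ay":0,"az":0}]}}

```text
time: 9.98
tool_pos: [536.2, -253.2, 53.9]
tcp_rot: [180.0, -0.0, 40.0]
ft_force: [-0.6, 0.1, -0.5]
finger_gap: 32.5
```

Run:
```python
from h import *
im,s,K,P=look('w9')
print(arc(im,K,P,(534.5,-252.7),0,48,-60,140))
z=s['tool_pos'][2]-3+17
c=tuple(int(x) for x in proj(K,P,(*s['tool_pos'][:2],z)));print(c)
a,h=movement(im,K,P,c,33,z);print(np.round(a,1))
```

```text
9.9833 [ 536.2 -253.2   53.9] [ 1.7999e+02 -1.0000e-02  3.9970e+01] [-0.6  0.1 -0.5] 32.5
(array([ 534.96859637, -253.11384536]), 67, np.float64(0.38298212140500093))
(322, 269)
[ 535.7 -254.6   15.7]
```

View pics/w9.png

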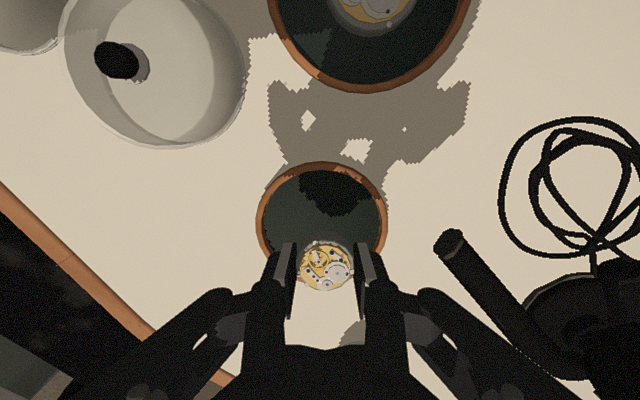

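Call:
{"method": "step_arm", "body": {"plan": [{"grip":2.6,"tx":-0.05,"ty":-0.05,"tz":1.5,"ax":0,"ay":0,"az":0},{"grip":2.6,"tx":0,"ty":0,"tz":1.5,"ax":0,"ay":0,"az":0},{"grip":2.6,"tx":0,"ty":0,"tz":0.8,"ax":0,"ay":0,"az":0},{"grip":2.6,"tx":0,"ty":0,"tz":0.5,"ax":0,"ay":0,"az":0},{"grip":2.6,"tx":0,"ty":0,"tz":0,"ax":0,"ay":0,"az":0},{"grip":2.6,"tx":0,"ty":0,"tz":0,"ax":0,"ay":0,"az":0}]}}

```text
time: 10.53
tool_pos: [534.9, -252.2, 10.6]
tcp_rot: [-180.0, 0.0, 40.0]
ft_force: [0.2, 0.3, -0.8]
finger_gap: 31.9
```

Call:
{"method": "step_arm", "body": {"plan": [{"grip":2.6,"tx":0,"ty":0,"tz":0.1,"ax":0,"ay":0,"az":0},{"grip":2.6,"tx":0,"ty":0,"tz":0,"ax":0,"ay":0,"az":0},{"grip":2.6,"tx":0,"ty":0,"tz":0,"ax":0,"ay":0,"az":0}]}}

```text
time: 10.78
tool_pos: [535.2, -252.6, 9.6]
tcp_rot: [180.0, -0.0, 40.0]
ft_force: [-0.6, 0.2, 0.6]
finger_gap: 32.3
```

Call:
{"method": "step_arm", "body": {"plan": [{"grip":2.6,"tx":0,"ty":0,"tz":0.05,"ax":0,"ay":0,"az":0},{"grip":4.5,"tx":0,"ty":0,"tz":0,"ax":0,"ay":0,"az":0},{"grip":4.5,"tx":0,"ty":0,"tz":0,"ax":0,"ay":0,"az":0},{"grip":4.5,"tx":0,"ty":0,"tz":0,"ax":0,"ay":0,"az":0},{"grip":4.5,"tx":0,"ty":0,"tz":-1.5,"ax":0,"ay":0,"az":0},{"grip":4.5,"tx":0,"ty":0,"tz":-3,"ax":0,"ay":0,"az":0},{"grip":4.5,"tx":0,"ty":0,"tz":-4,"ax":0,"ay":0,"az":0},{"grip":4.5,"tx":0,"ty":0,"tz":-2,"ax":0,"ay":0,"az":0}]}}

```text
time: 11.45
tool_pos: [536.5, -253.5, 118.0]
tcp_rot: [179.8, -0.1, 40.0]
ft_force: [1.0, -0.8, 0.8]
finger_gap: 44.8
```

Call:
{"method": "step_arm", "body": {"plan": [{"grip":4.5,"tx":0,"ty":0,"tz":0,"ax":0,"ay":0,"az":0},{"grip":4.5,"tx":0,"ty":0,"tz":0,"ax":0,"ay":0,"az":0}]}}

```text
time: 11.62
tool_pos: [536.4, -253.4, 115.8]
tcp_rot: [179.8, -0.1, 40.0]
ft_force: [0.6, 0.6, 0.1]
finger_gap: 44.6
```

Run:
```python
from h import *
im,s,K,P=look('w10')
print(arc(im,K,P,(534.5,-252.7),0,48,-180,180))
a,h=movement(im,K,P,tuple(int(x) for x in proj(K,P,(535,-253,23))),22,23);print(np.round(a,1))
print(proj(K,P,(553.2,-114.3,53)))
```

```text
11.6167 [ 536.4 -253.4  115.8] [ 1.7978e+02 -8.0000e-02  4.0000e+01] [0.6 0.6 0.1] 44.6
(array([ 534.49636221, -253.1940953 ]), 120, np.float64(0.40950096635816374))
[ 534.8 -254.3   14.2]
[179.98249497  73.97613782]
```

View pics/w10.png

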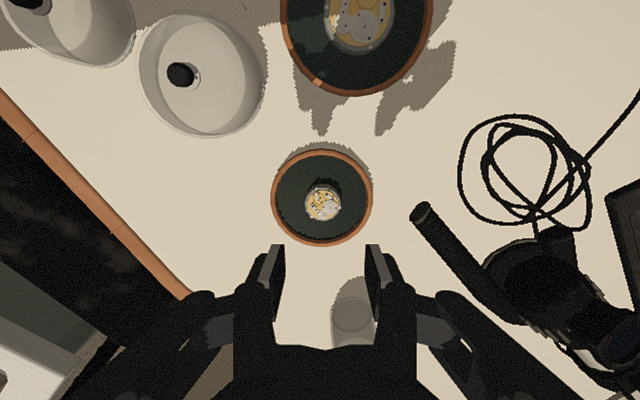

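Call:
{"method": "step_arm", "body": {"plan": [{"grip":4.5,"tx":1.5,"ty":-1.4,"tz":0,"ax":0,"ay":0,"az":0},{"grip":4.5,"tx":2.2,"ty":-2.0,"tz":0,"ax":0,"ay":0,"az":0},{"grip":4.5,"tx":2.2,"ty":-2.0,"tz":0,"ax":0,"ay":0,"az":0},{"grip":4.5,"tx":2.2,"ty":-2.0,"tz":0,"ax":0,"ay":0,"az":0},{"grip":4.5,"tx":2.2,"ty":-2.0,"tz":0,"ax":0,"ay":0,"az":0},{"grip":4.5,"tx":0,"ty":0,"tz":1,"ax":0,"ay":0,"az":0},{"grip":4.5,"tx":0,"ty":0,"tz":1,"ax":0,"ay":0,"az":0},{"grip":4.5,"tx":0,"ty":0,"tz":0,"ax":0,"ay":0,"az":0}]}}

```text
time: 12.33
tool_pos: [550.9, -113.8, 89.4]
tcp_rot: [-179.7, 0.2, 40.0]
ft_force: [-1.2, 0.1, -0.5]
finger_gap: 44.9
```

```bash
cat >> h.py <<'E'
def knob2(im,K,P,c,ztop,r=22):
    """topmost-face: dark blob near projected guess; return world of blob bbox centre at z=ztop-5"""
    u=tuple(int(x) for x in proj(K,P,(*c,ztop-5)))
    ce,a,X=knob(im,K,P,u,r,ztop-5);return u,ce.round(1),a,X.round(1)
E
python3 - <<'E'
from h import *
im,s,K,P=look('w11')
k=knob2(im,K,P,(553.2,-114.3),58,30);print(k,totool(s,[k[3][0]-s['tool_pos'][0],k[3][1]-s['tool_pos'][1],0]))
print(arc(im,K,P,(667,-177.5),0,58.5,-180,180))
E
```

```text
12.3333 [ 550.9 -113.8   89.4] [-179.7     0.22   40.04] [-1.2  0.1 -0.5] 44.9
((325, 227), array([326. , 227.3]), np.int32(395), array([ 553.3, -114.6,   53. ])) [ 0.14  0.21 -0.  ]
(array([ 666.4622642 , -176.94799051]), 120, np.float64(0.43864068097975434))
```

View pics/w11.png

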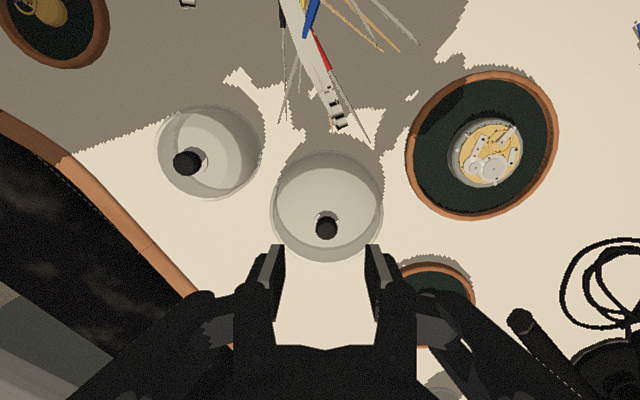

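Call:
{"method": "step_arm", "body": {"plan": [{"grip":4.5,"tx":0.05,"ty":0.05,"tz":1.5,"ax":0,"ay":0,"az":0},{"grip":4.5,"tx":0,"ty":0,"tz":1.5,"ax":0,"ay":0,"az":0},{"grip":4.5,"tx":0,"ty":0,"tz":1.0,"ax":0,"ay":0,"az":0},{"grip":4.5,"tx":0,"ty":0,"tz":0.8,"ax":0,"ay":0,"az":0},{"grip":4.5,"tx":0,"ty":0,"tz":0,"ax":0,"ay":0,"az":0},{"grip":4.5,"tx":0,"ty":0,"tz":0,"ax":0,"ay":0,"az":0}]}}

```text
time: 12.88
tool_pos: [553.8, -114.9, 45.4]
tcp_rot: [-179.9, 0.0, 40.0]
ft_force: [-0.1, -0.2, 0.7]
finger_gap: 44.9
```

Run:
```python
from h import *
im,s,K,P=look('w12')
```

```text
12.8833 [ 553.8 -114.9   45.4] [-1.7994e+02  4.0000e-02  3.9960e+01] [-0.1 -0.2  0.7] 44.9
```

View pics/w12.png

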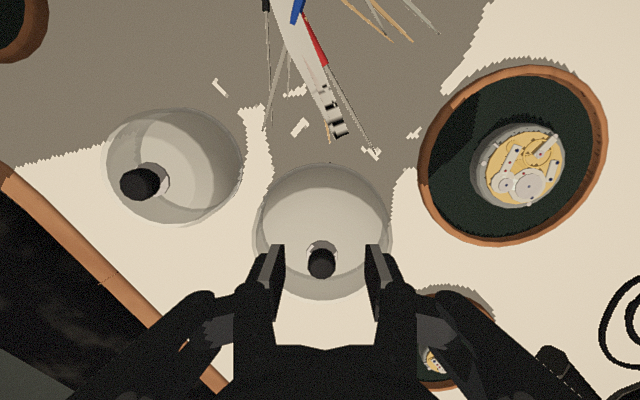

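Call:
{"method": "step_arm", "body": {"plan": [{"grip":0.8,"tx":0,"ty":0,"tz":0,"ax":0,"ay":0,"az":0},{"grip":0.8,"tx":0,"ty":0,"tz":0,"ax":0,"ay":0,"az":0},{"grip":0.8,"tx":0,"ty":0,"tz":0,"ax":0,"ay":0,"az":0},{"grip":0.8,"tx":0,"ty":0,"tz":0,"ax":0,"ay":0,"az":0},{"grip":0.8,"tx":0,"ty":0,"tz":0,"ax":0,"ay":0,"az":0},{"grip":0.8,"tx":0,"ty":0,"tz":0,"ax":0,"ay":0,"az":0},{"grip":0.8,"tx":0,"ty":0,"tz":0,"ax":0,"ay":0,"az":0}], "newtons": 50}}

```text
time: 13.52
tool_pos: [554.9, -114.6, 46.5]
tcp_rot: [179.9, -0.0, 40.0]
ft_force: [-1.0, 1.2, 5.5]
finger_gap: 13.4
```

Call:
{"method": "step_arm", "body": {"plan": [{"grip":0.8,"tx":0,"ty":0,"tz":-1,"ax":0,"ay":0,"az":0},{"grip":0.8,"tx":0,"ty":0,"tz":-2,"ax":0,"ay":0,"az":0},{"grip":0.8,"tx":0,"ty":0,"tz":-2,"ax":0,"ay":0,"az":0},{"grip":0.8,"tx":0.6,"ty":1.5,"tz":0,"ax":0,"ay":0,"az":0},{"grip":0.8,"tx":1.0,"ty":2.8,"tz":0,"ax":0,"ay":0,"az":0},{"grip":0.8,"tx":1.0,"ty":2.8,"tz":0,"ax":0,"ay":0,"az":0},{"grip":0.8,"tx":1.0,"ty":2.8,"tz":0,"ax":0,"ay":0,"az":0},{"grip":0.8,"tx":1.0,"ty":2.1,"tz":0,"ax":0,"ay":0,"az":0}]}}

```text
time: 14.18
tool_pos: [667.7, -178.3, 95.8]
tcp_rot: [180.0, 0.0, 40.0]
ft_force: [1.3, 0.1, -2.0]
finger_gap: 13.2
```

Call:
{"method": "step_arm", "body": {"plan": [{"grip":0.8,"tx":0,"ty":0,"tz":0,"ax":0,"ay":0,"az":0},{"grip":0.8,"tx":0,"ty":0,"tz":0,"ax":0,"ay":0,"az":0},{"grip":0.8,"tx":0,"ty":0,"tz":0,"ax":0,"ay":0,"az":0}]}}

```text
time: 14.43
tool_pos: [665.8, -176.5, 95.1]
tcp_rot: [-179.9, 0.1, 40.0]
ft_force: [-0.3, 0.7, -1.2]
finger_gap: 12.9
```

Run:
```python
from h import *
im,s,K,P=look('w13')
cv2.imwrite('pics/sc13.png',cv2.resize(snapshot('scene')[120:280,250:450,::-1],None,fx=3.5,fy=3.5))
print(arc(im,K,P,(667,-177.3),0,58.5,-60,140))
```

```text
14.4333 [ 665.8 -176.5   95.1] [-1.799e+02  5.000e-02  4.000e+01] [-0.3  0.7 -1.2] 12.9
(array([ 667.32334717, -177.6533327 ]), 67, np.float64(0.29296483814648516))
```

View pics/w13.png

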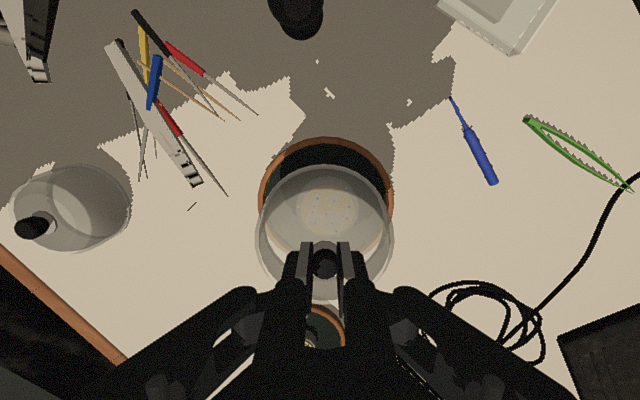

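View pics/sc13.png

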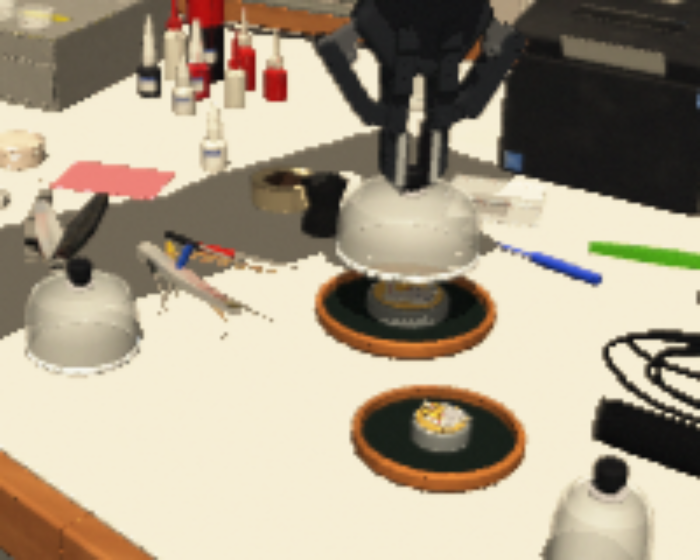

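Call:
{"method": "step_arm", "body": {"plan": [{"grip":0.8,"tx":0.05,"ty":0.05,"tz":1.2,"ax":0,"ay":0,"az":0},{"grip":0.8,"tx":0,"ty":0,"tz":1.2,"ax":0,"ay":0,"az":0},{"grip":0.8,"tx":0,"ty":0,"tz":0.9,"ax":0,"ay":0,"az":0},{"grip":0.8,"tx":0,"ty":0,"tz":0.6,"ax":0,"ay":0,"az":0},{"grip":0.8,"tx":0,"ty":0,"tz":0.4,"ax":0,"ay":0,"az":0},{"grip":0.8,"tx":0,"ty":0,"tz":0,"ax":0,"ay":0,"az":0},{"grip":0.8,"tx":0,"ty":0,"tz":0,"ax":0,"ay":0,"az":0}]}}

```text
time: 15.12
tool_pos: [666.9, -176.6, 52.8]
tcp_rot: [-179.9, 0.0, 40.0]
ft_force: [-3.3, 1.0, 3.5]
finger_gap: 13.3
```

Call:
{"method": "step_arm", "body": {"plan": [{"grip":0.8,"tx":0,"ty":0,"tz":0.1,"ax":0,"ay":0,"az":0},{"grip":0.8,"tx":0,"ty":0,"tz":0,"ax":0,"ay":0,"az":0},{"grip":0.8,"tx":0,"ty":0,"tz":0,"ax":0,"ay":0,"az":0}]}}

```text
time: 15.37
tool_pos: [667.2, -176.7, 52.6]
tcp_rot: [-180.0, 0.0, 40.0]
ft_force: [-5.1, 2.6, 9.2]
finger_gap: 12.8
```

Run:
```python
from h import *
im,s,K,P=look('w14')
```

```text
15.3667 [ 667.2 -176.7   52.6] [-1.7997e+02  1.0000e-02  4.0010e+01] [-5.1  2.6  9.2] 12.8
```

View pics/w14.png

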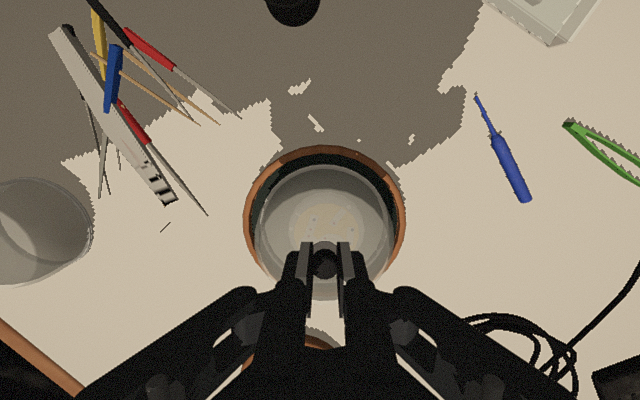

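Call:
{"method": "step_arm", "body": {"plan": [{"grip":0.8,"tx":0,"ty":0,"tz":-0.1,"ax":0,"ay":0,"az":0},{"grip":4,"tx":0,"ty":0,"tz":0,"ax":0,"ay":0,"az":0},{"grip":4,"tx":0,"ty":0,"tz":0,"ax":0,"ay":0,"az":0},{"grip":4,"tx":0,"ty":0,"tz":0,"ax":0,"ay":0,"az":0},{"grip":4,"tx":0,"ty":0,"tz":0,"ax":0,"ay":0,"az":0},{"grip":4,"tx":0,"ty":0,"tz":-1.5,"ax":0,"ay":0,"az":0},{"grip":4,"tx":0,"ty":0,"tz":-3,"ax":0,"ay":0,"az":0},{"grip":4,"tx":0,"ty":0,"tz":-2,"ax":0,"ay":0,"az":0}]}}

```text
time: 16.08
tool_pos: [667.5, -177.0, 120.2]
tcp_rot: [180.0, -0.0, 40.0]
ft_force: [1.1, -0.9, 0.8]
finger_gap: 40.3
```

Run:
```python
from h import *
im,s,K,P=look('w15')
k=knob2(im,K,P,(667,-177),64,25);print(k)
print(arc(im,K,P,(667,-177.3),0,58.5,-180,180))
print(proj(K,P,(531.5,-16.3,55)))
```

```text
16.0833 [ 667.5 -177.   120.2] [ 1.7998e+02 -1.0000e-02  4.0000e+01] [ 1.1 -0.9  0.8] 40.3
((322, 216), array([324. , 218.2]), np.int32(323), array([ 666.7, -178.9,   59. ]))
(array([ 667.16213276, -178.04532068]), 113, np.float64(0.4571185752316562))
[ 59.16412415 215.00851188]
```

View pics/w15.png

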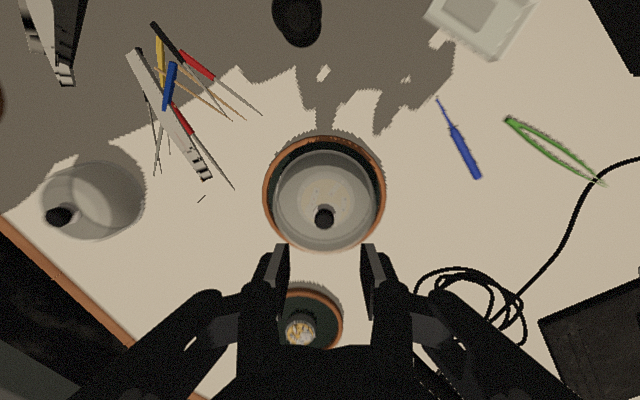

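Call:
{"method": "step_arm", "body": {"plan": [{"grip":4,"tx":0,"ty":-1.5,"tz":0,"ax":0,"ay":0,"az":0},{"grip":4,"tx":0,"ty":-3,"tz":0,"ax":0,"ay":0,"az":0},{"grip":4,"tx":0,"ty":-3,"tz":0,"ax":0,"ay":0,"az":0},{"grip":4,"tx":0,"ty":-3,"tz":0,"ax":0,"ay":0,"az":0},{"grip":4,"tx":0,"ty":-3,"tz":0,"ax":0,"ay":0,"az":0},{"grip":4,"tx":0,"ty":-3,"tz":0,"ax":0,"ay":0,"az":0},{"grip":4,"tx":0,"ty":-3,"tz":0,"ax":0,"ay":0,"az":0},{"grip":4,"tx":0,"ty":-1.5,"tz":0,"ax":0,"ay":0,"az":0}]}}

```text
time: 16.8
tool_pos: [530.7, -13.8, 118.6]
tcp_rot: [-180.0, -0.0, 40.1]
ft_force: [0.1, 0.5, 0.3]
finger_gap: 40.0
```

Call:
{"method": "step_arm", "body": {"plan": [{"grip":4,"tx":0,"ty":0,"tz":2,"ax":0,"ay":0,"az":0},{"grip":4,"tx":0,"ty":0,"tz":0,"ax":0,"ay":0,"az":0},{"grip":4,"tx":0,"ty":0,"tz":0,"ax":0,"ay":0,"az":0}]}}

```text
time: 17.05
tool_pos: [531.8, -15.9, 97.8]
tcp_rot: [-179.9, 0.1, 40.0]
ft_force: [-0.6, 0.7, 0.6]
finger_gap: 39.8
```

Run:
```python
from h import *
im,s,K,P=look('w16')
k=knob2(im,K,P,(531.5,-16.3),60,30);print(k,totool(s,[k[3][0]-s['tool_pos'][0],k[3][1]-s['tool_pos'][1],0]))
print(arc(im,K,P,(541,124),0,36.5,-180,180))
```

```text
17.05 [531.8 -15.9  97.8] [-1.7995e+02  6.0000e-02  4.0020e+01] [-0.6  0.7  0.6] 39.8
((322, 226), array([323.2, 226.7]), np.int32(369), array([531.3, -16.8,  55. ])) [-0.09  0.04  0.  ]
(array([541.14245811, 121.87063229]), 120, np.float64(0.43964961949293013))
```

View pics/w16.png

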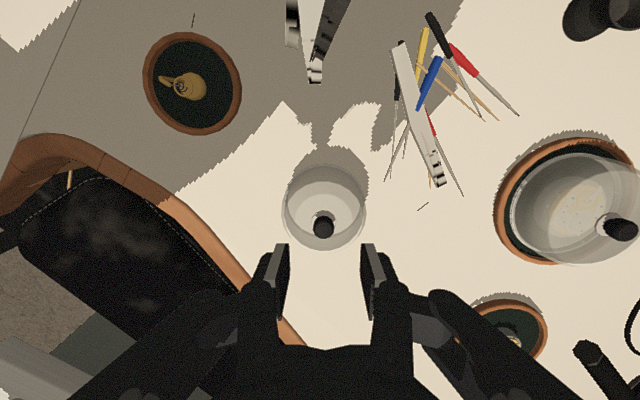

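Call:
{"method": "step_arm", "body": {"plan": [{"grip":4,"tx":-0.05,"ty":0.05,"tz":1.5,"ax":0,"ay":0,"az":0},{"grip":4,"tx":0,"ty":0,"tz":1.5,"ax":0,"ay":0,"az":0},{"grip":4,"tx":0,"ty":0,"tz":1.2,"ax":0,"ay":0,"az":0},{"grip":4,"tx":0,"ty":0,"tz":0.7,"ax":0,"ay":0,"az":0},{"grip":4,"tx":0,"ty":0,"tz":0,"ax":0,"ay":0,"az":0},{"grip":4,"tx":0,"ty":0,"tz":0,"ax":0,"ay":0,"az":0}]}}

```text
time: 17.6
tool_pos: [532.3, -17.0, 48.8]
tcp_rot: [-180.0, 0.0, 40.0]
ft_force: [0.4, 1.2, -0.4]
finger_gap: 40.2
```

Call:
{"method": "step_arm", "body": {"plan": [{"grip":0.8,"tx":0,"ty":0,"tz":0,"ax":0,"ay":0,"az":0},{"grip":0.8,"tx":0,"ty":0,"tz":0,"ax":0,"ay":0,"az":0},{"grip":0.8,"tx":0,"ty":0,"tz":0,"ax":0,"ay":0,"az":0},{"grip":0.8,"tx":0,"ty":0,"tz":0,"ax":0,"ay":0,"az":0},{"grip":0.8,"tx":0,"ty":0,"tz":0,"ax":0,"ay":0,"az":0},{"grip":0.8,"tx":0,"ty":0,"tz":0,"ax":0,"ay":0,"az":0}], "newtons": 50}}

```text
time: 18.1
tool_pos: [532.9, -16.8, 49.5]
tcp_rot: [179.9, -0.1, 40.0]
ft_force: [0.2, 0.3, 2.8]
finger_gap: 13.1
```

Call:
{"method": "step_arm", "body": {"plan": [{"grip":0.8,"tx":0,"ty":0,"tz":-1,"ax":0,"ay":0,"az":0},{"grip":0.8,"tx":0,"ty":0,"tz":-2,"ax":0,"ay":0,"az":0},{"grip":0.8,"tx":0,"ty":0,"tz":-3,"ax":0,"ay":0,"az":0},{"grip":0.8,"tx":-1,"ty":1.2,"tz":0,"ax":0,"ay":0,"az":0},{"grip":0.8,"tx":-2,"ty":2.5,"tz":0,"ax":0,"ay":0,"az":0},{"grip":0.8,"tx":-2,"ty":2.5,"tz":0,"ax":0,"ay":0,"az":0},{"grip":0.8,"tx":-2,"ty":2.5,"tz":0,"ax":0,"ay":0,"az":0},{"grip":0.8,"tx":-2,"ty":2.5,"tz":0,"ax":0,"ay":0,"az":0}]}}

```text
time: 18.77
tool_pos: [535.0, -161.5, 109.2]
tcp_rot: [-180.0, 0.0, 40.0]
ft_force: [-0.2, -0.3, -1.4]
finger_gap: 13.1
```

Call:
{"method": "step_arm", "body": {"plan": [{"grip":0.8,"tx":-2,"ty":2.5,"tz":0,"ax":0,"ay":0,"az":0},{"grip":0.8,"tx":-2,"ty":2.4,"tz":0,"ax":0,"ay":0,"az":0},{"grip":0.8,"tx":-1.5,"ty":1.7,"tz":0,"ax":0,"ay":0,"az":0},{"grip":0.8,"tx":-0.45,"ty":0.5,"tz":0,"ax":0,"ay":0,"az":0},{"grip":0.8,"tx":0,"ty":0,"tz":0,"ax":0,"ay":0,"az":0},{"grip":0.8,"tx":0,"ty":0,"tz":0,"ax":0,"ay":0,"az":0}]}}

```text
time: 19.27
tool_pos: [535.1, -252.5, 108.7]
tcp_rot: [-179.9, -0.0, 40.0]
ft_force: [-0.1, 0.8, -0.3]
finger_gap: 13.5
```

Run:
```python
from h import *
im,s,K,P=look('w17')
cv2.imwrite('pics/sc17.png',cv2.resize(snapshot('scene')[120:300,250:450,::-1],None,fx=3.3,fy=3.3))
print(arc(im,K,P,(534.8,-253),0,48,-60,140))
```

```text
19.2667 [ 535.1 -252.5  108.7] [-1.7993e+02 -1.0000e-02  3.9950e+01] [-0.1  0.8 -0.3] 13.5
(array([ 534.92375434, -253.2760149 ]), 67, np.float64(0.2254452250419893))
```

View pics/w17.png

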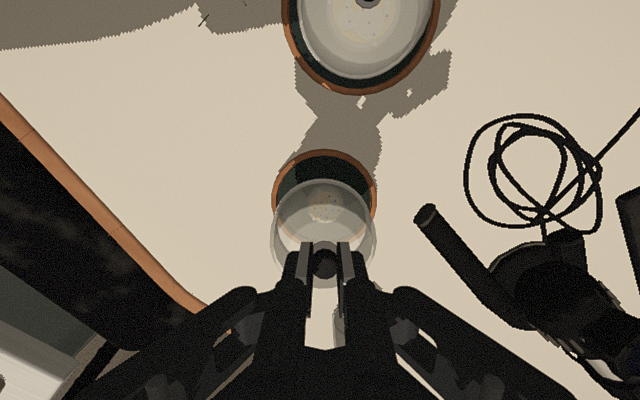

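View pics/sc17.png

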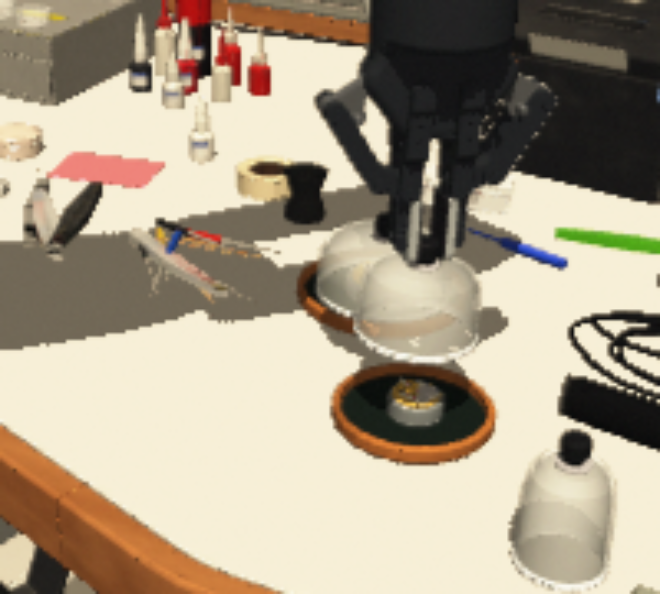

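Call:
{"method": "step_arm", "body": {"plan": [{"grip":0.8,"tx":0,"ty":0.05,"tz":1.5,"ax":0,"ay":0,"az":0},{"grip":0.8,"tx":0,"ty":0,"tz":1.5,"ax":0,"ay":0,"az":0},{"grip":0.8,"tx":0,"ty":0,"tz":1.2,"ax":0,"ay":0,"az":0},{"grip":0.8,"tx":0,"ty":0,"tz":0.7,"ax":0,"ay":0,"az":0},{"grip":0.8,"tx":0,"ty":0,"tz":0.4,"ax":0,"ay":0,"az":0},{"grip":0.8,"tx":0,"ty":0,"tz":0,"ax":0,"ay":0,"az":0},{"grip":0.8,"tx":0,"ty":0,"tz":0,"ax":0,"ay":0,"az":0}]}}

```text
time: 19.95
tool_pos: [536.0, -252.8, 56.2]
tcp_rot: [-180.0, -0.0, 40.0]
ft_force: [-1.0, 0.6, -0.7]
finger_gap: 13.3
```

Call:
{"method": "step_arm", "body": {"plan": [{"grip":0.8,"tx":0,"ty":0,"tz":0.1,"ax":0,"ay":0,"az":0},{"grip":0.8,"tx":0,"ty":0,"tz":0,"ax":0,"ay":0,"az":0},{"grip":0.8,"tx":0,"ty":0,"tz":0,"ax":0,"ay":0,"az":0}]}}

```text
time: 20.2
tool_pos: [536.3, -253.3, 55.7]
tcp_rot: [180.0, -0.0, 40.0]
ft_force: [-3.1, 2.2, 4.8]
finger_gap: 13.3
```

Call:
{"method": "step_arm", "body": {"plan": [{"grip":0.8,"tx":0,"ty":0,"tz":0,"ax":0,"ay":0,"az":0},{"grip":4,"tx":0,"ty":0,"tz":0,"ax":0,"ay":0,"az":0},{"grip":4,"tx":0,"ty":0,"tz":0,"ax":0,"ay":0,"az":0},{"grip":4,"tx":0,"ty":0,"tz":0,"ax":0,"ay":0,"az":0},{"grip":4,"tx":0,"ty":0,"tz":0,"ax":0,"ay":0,"az":0},{"grip":4,"tx":0,"ty":0,"tz":-1.5,"ax":0,"ay":0,"az":0},{"grip":4,"tx":0,"ty":0,"tz":-3,"ax":0,"ay":0,"az":0},{"grip":4,"tx":0,"ty":0,"tz":-3.5,"ax":0,"ay":0,"az":0}]}}

```text
time: 20.87
tool_pos: [533.8, -252.4, 132.7]
tcp_rot: [-179.7, 0.1, 40.0]
ft_force: [0.4, -0.7, 0.6]
finger_gap: 39.7
```

Run:
```python
from h import *
im,s,K,P=look('w18')
k=knob2(im,K,P,(535,-253),66,25);print(k)
print(arc(im,K,P,(535,-253),0,48,-180,180))
for z in (0,20): print(ray(K,P,425,212,z))
```

```text
20.8667 [ 533.8 -252.4  132.7] [-1.7969e+02  1.1000e-01  3.9990e+01] [ 0.4 -0.7  0.6] 39.7
((324, 210), array([325.1, 212.2]), np.int32(272), array([ 533.9, -254.2,   61. ]))
(array([ 534.20741469, -254.10462922]), 120, np.float64(0.5877262051374996))
[ 583.55952336 -349.56908515    0.        ]
[ 584.64779034 -338.7662527    20.        ]
```

View pics/w18.png

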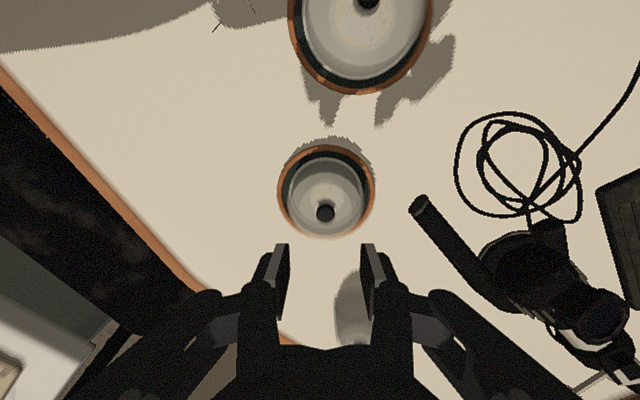

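Run:
```python
from h import *
K,P=cam('scene');K2,P2=cam('side')
print(tri([(K,P,452,303),(K2,P2,421,143)]).round(0))
print(tri([(K,P,430,310),(K2,P2,403,150)]).round(0))
for a in [(452,303),(432,312),(470,305)]: print(ray(K,P,*a,40).round(0))
im=cv2.imread('pics/scene0.png');cv2.imwrite('pics/vs.png',cv2.resize(im[230:360,390:500],None,fx=4,fy=4))
im=cv2.imread('pics/side0.png');cv2.imwrite('pics/vd.png',cv2.resize(im[120:190,360:460],None,fx=6,fy=6))
```

```text
[ 359. -433.   61.]
[ 398. -409.   27.]
[ 389. -431.   40.]
[ 356. -410.   40.]
[ 398. -455.   40.]
```

View pics/vs.png

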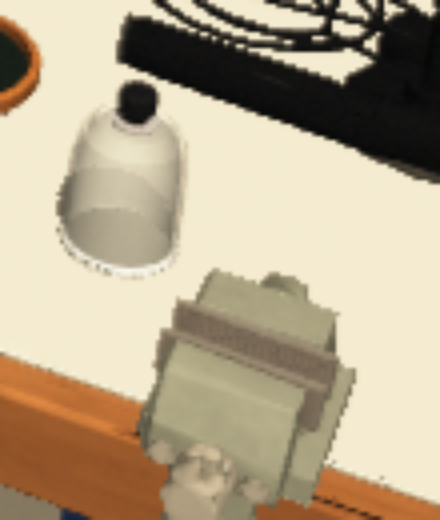

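View pics/vd.png

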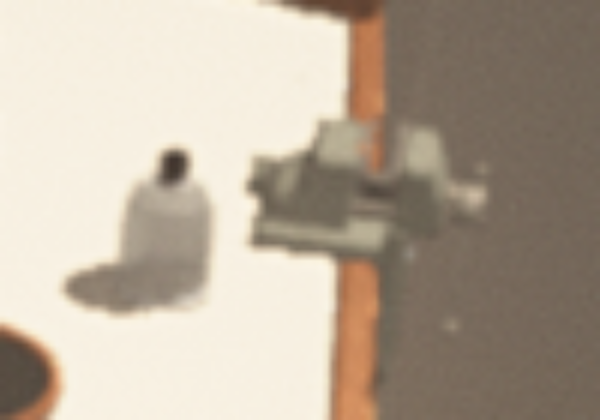

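Call:
{"method": "step_arm", "body": {"plan": [{"grip":4,"tx":-1.5,"ty":0.3,"tz":0,"ax":0,"ay":0,"az":0},{"grip":4,"tx":-2.7,"ty":0.6,"tz":0,"ax":0,"ay":0,"az":0},{"grip":4,"tx":-2.7,"ty":0.7,"tz":0,"ax":0,"ay":0,"az":0},{"grip":4,"tx":-2.7,"ty":0.7,"tz":0,"ax":0,"ay":0,"az":0},{"grip":4,"tx":-2.7,"ty":0.6,"tz":0,"ax":0,"ay":0,"az":0},{"grip":4,"tx":-1.5,"ty":0.4,"tz":0,"ax":0,"ay":0,"az":0},{"grip":4,"tx":0,"ty":0,"tz":0,"ax":0,"ay":0,"az":0},{"grip":4,"tx":0,"ty":0,"tz":0,"ax":0,"ay":0,"az":0}]}}

```text
time: 21.58
tool_pos: [450.9, -368.1, 134.8]
tcp_rot: [180.0, -0.0, 39.9]
ft_force: [0.1, 0.4, -0.4]
finger_gap: 40.1
```

Run:
```python
from h import *
im,s,K,P=look('w19')
k=knob2(im,K,P,(450,-367),76,30);print(k,totool(s,[k[3][0]-s['tool_pos'][0],k[3][1]-s['tool_pos'][1],0]))
```

```text
21.5833 [ 450.9 -368.1  134.8] [ 1.7999e+02 -2.0000e-02  3.9880e+01] [ 0.1  0.4 -0.4] 40.1
((321, 214), array([321.2, 215.9]), np.int32(304), array([ 449.3, -367.7,   71. ])) [-0.1  -0.13 -0.  ]
```

View pics/w19.png

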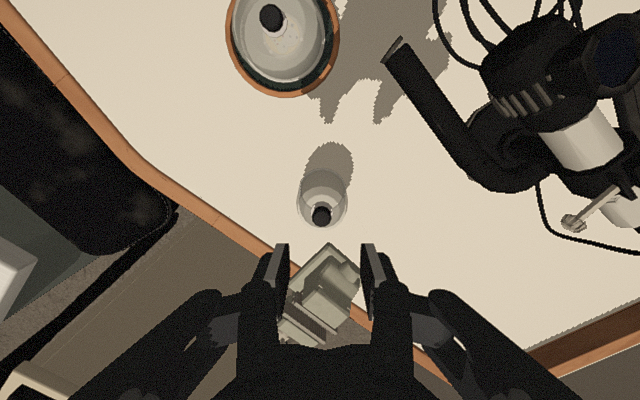

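Call:
{"method": "step_arm", "body": {"plan": [{"grip":4,"tx":-0.1,"ty":-0.1,"tz":2,"ax":0,"ay":0,"az":0},{"grip":4,"tx":0,"ty":0,"tz":2,"ax":0,"ay":0,"az":0},{"grip":4,"tx":0,"ty":0,"tz":1.5,"ax":0,"ay":0,"az":0},{"grip":4,"tx":0,"ty":0,"tz":1,"ax":0,"ay":0,"az":0},{"grip":4,"tx":0,"ty":0,"tz":0.5,"ax":0,"ay":0,"az":0},{"grip":4,"tx":0,"ty":0,"tz":0,"ax":0,"ay":0,"az":0},{"grip":4,"tx":0,"ty":0,"tz":0,"ax":0,"ay":0,"az":0}]}}

```text
time: 22.22
tool_pos: [450.4, -367.1, 65.3]
tcp_rot: [180.0, -0.0, 40.0]
ft_force: [0.1, 0.4, 0.5]
finger_gap: 40.0
```

Run:
```python
from h import *
im,s,K,P=look('w20')
k=knob2(im,K,P,(449.5,-367.5),76,30);print(k,totool(s,[k[3][0]-s['tool_pos'][0],k[3][1]-s['tool_pos'][1],0]))
```

```text
22.2167 [ 450.4 -367.1   65.3] [179.98  -0.    40.04] [0.1 0.4 0.5] 40.0
((321, 262), array([321.8, 262.9]), np.int32(657), array([ 449.3, -367.8,   71. ])) [-0.13 -0.02 -0.  ]
```

View pics/w20.png

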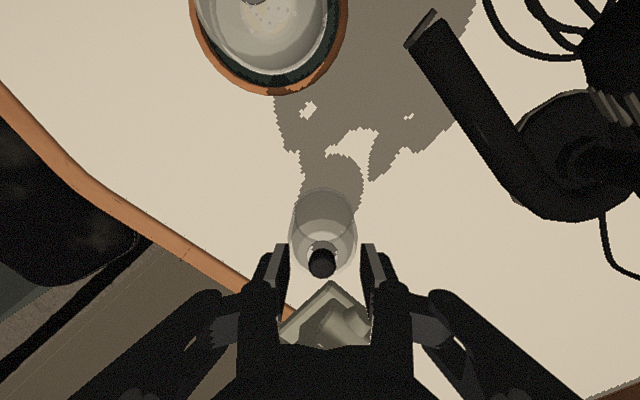

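Call:
{"method": "step_arm", "body": {"plan": [{"grip":0.8,"tx":-0.05,"ty":0,"tz":0.1,"ax":0,"ay":0,"az":0},{"grip":0.8,"tx":0,"ty":0,"tz":0,"ax":0,"ay":0,"az":0},{"grip":0.8,"tx":0,"ty":0,"tz":0,"ax":0,"ay":0,"az":0},{"grip":0.8,"tx":0,"ty":0,"tz":0,"ax":0,"ay":0,"az":0},{"grip":0.8,"tx":0,"ty":0,"tz":0,"ax":0,"ay":0,"az":0},{"grip":0.8,"tx":0,"ty":0,"tz":0,"ax":0,"ay":0,"az":0},{"grip":0.8,"tx":0,"ty":0,"tz":0,"ax":0,"ay":0,"az":0}], "newtons": 50}}

```text
time: 22.85
tool_pos: [449.8, -368.0, 64.5]
tcp_rot: [179.9, -0.0, 40.0]
ft_force: [0.1, 0.4, 5.8]
finger_gap: 13.2
```

Call:
{"method": "step_arm", "body": {"plan": [{"grip":0.8,"tx":0,"ty":0,"tz":-1,"ax":0,"ay":0,"az":0},{"grip":0.8,"tx":0,"ty":0,"tz":-2,"ax":0,"ay":0,"az":0},{"grip":0.8,"tx":0,"ty":0,"tz":-3,"ax":0,"ay":0,"az":0},{"grip":0.8,"tx":0,"ty":0,"tz":-3,"ax":0,"ay":0,"az":0},{"grip":0.8,"tx":0,"ty":0,"tz":-2,"ax":0,"ay":0,"az":0},{"grip":0.8,"tx":0,"ty":0,"tz":0,"ax":0,"ay":0,"az":0}]}}

```text
time: 23.35
tool_pos: [451.4, -369.5, 180.0]
tcp_rot: [179.5, -0.0, 40.0]
ft_force: [0.5, -0.8, -0.2]
finger_gap: 12.9
```

Call:
{"method": "step_arm", "body": {"plan": [{"grip":0.8,"tx":1.2,"ty":-1,"tz":0,"ax":0,"ay":0,"az":0},{"grip":0.8,"tx":2.4,"ty":-2,"tz":0,"ax":0,"ay":0,"az":0},{"grip":0.8,"tx":2.4,"ty":-2,"tz":0,"ax":0,"ay":0,"az":0},{"grip":0.8,"tx":2.4,"ty":-2,"tz":0,"ax":0,"ay":0,"az":0},{"grip":0.8,"tx":2.4,"ty":-2,"tz":0,"ax":0,"ay":0,"az":0},{"grip":0.8,"tx":2.4,"ty":-2,"tz":0,"ax":0,"ay":0,"az":0},{"grip":0.8,"tx":2.4,"ty":-2,"tz":0,"ax":0,"ay":0,"az":0},{"grip":0.8,"tx":2.4,"ty":-2,"tz":0,"ax":0,"ay":0,"az":0}]}}

```text
time: 24.02
tool_pos: [489.7, -134.5, 172.1]
tcp_rot: [-179.8, 0.1, 40.0]
ft_force: [0.6, -0.2, -0.4]
finger_gap: 13.1
```

Call:
{"method": "step_arm", "body": {"plan": [{"grip":0.8,"tx":2.4,"ty":-2,"tz":0,"ax":0,"ay":0,"az":0},{"grip":0.8,"tx":2.4,"ty":-2,"tz":0,"ax":0,"ay":0,"az":0},{"grip":0.8,"tx":2.4,"ty":-2,"tz":0,"ax":0,"ay":0,"az":0},{"grip":0.8,"tx":2.4,"ty":-2,"tz":0,"ax":0,"ay":0,"az":0},{"grip":0.8,"tx":2.4,"ty":-2,"tz":0,"ax":0,"ay":0,"az":0},{"grip":0.8,"tx":2.4,"ty":-1.8,"tz":0,"ax":0,"ay":0,"az":0},{"grip":0.8,"tx":0,"ty":0,"tz":0,"ax":0,"ay":0,"az":0},{"grip":0.8,"tx":0,"ty":0,"tz":0,"ax":0,"ay":0,"az":0}]}}

```text
time: 24.68
tool_pos: [524.0, 47.9, 172.2]
tcp_rot: [-179.9, 0.1, 40.2]
ft_force: [-0.7, -0.5, -1.1]
finger_gap: 13.2
```

Run:
```python
from h import *
im,s,K,P=look('w21')
r=arc(im,K,P,(541,122),0,36.5,-180,180);print(r,totool(s,[r[0][0]-s['tool_pos'][0],r[0][1]-s['tool_pos'][1],0]))
```

```text
24.6833 [524.   47.9 172.2] [-1.7988e+02  1.3000e-01  4.0190e+01] [-0.7 -0.5 -1.1] 13.2
(array([540.83766582, 122.61604819]), 120, np.float64(0.29109100351942374)) [ 6.11 -4.63 -0.  ]
```

View pics/w21.png

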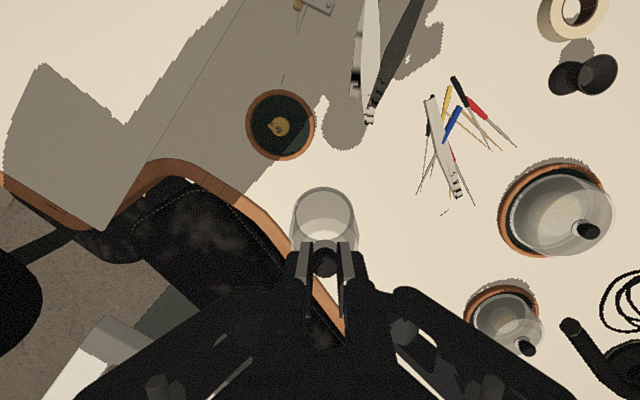

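Call:
{"method": "step_arm", "body": {"plan": [{"grip":0.8,"tx":1.1,"ty":-0.8,"tz":0,"ax":0,"ay":0,"az":0},{"grip":0.8,"tx":1.5,"ty":-1.2,"tz":0,"ax":0,"ay":0,"az":0},{"grip":0.8,"tx":1.5,"ty":-1.2,"tz":0,"ax":0,"ay":0,"az":0},{"grip":0.8,"tx":1.0,"ty":-0.8,"tz":0,"ax":0,"ay":0,"az":0},{"grip":0.8,"tx":0.9,"ty":-0.6,"tz":0,"ax":0,"ay":0,"az":0},{"grip":0.8,"tx":0,"ty":0,"tz":2,"ax":0,"ay":0,"az":0},{"grip":0.8,"tx":0,"ty":0,"tz":0,"ax":0,"ay":0,"az":0},{"grip":0.8,"tx":0,"ty":0,"tz":0,"ax":0,"ay":0,"az":0}]}}

```text
time: 25.4
tool_pos: [540.4, 119.1, 152.3]
tcp_rot: [-179.9, 0.2, 40.0]
ft_force: [-0.7, -0.2, -1.0]
finger_gap: 12.8
```

Run:
```python
from h import *
im,s,K,P=look('w22')
r=arc(im,K,P,(541,122),0,36.5,-60,140);print(r,totool(s,[r[0][0]-s['tool_pos'][0],r[0][1]-s['tool_pos'][1],0]))
K2,P2=cam('scene')
im=snapshot('scene')[:,:,::-1].copy();cv2.imwrite('pics/sc22f.png',im)
cv2.imwrite('pics/sc22.png',cv2.resize(im[60:240,130:330],None,fx=3.3,fy=3.3))
im=snapshot('side')[:,:,::-1].copy();cv2.imwrite('pics/sd22.png',cv2.resize(im[120:320,220:440],None,fx=3,fy=3))
```

```text
25.4 [540.4 119.1 152.3] [-179.9     0.2    39.98] [-0.7 -0.2 -1. ] 12.8
(array([541.61019041, 123.57576006]), 67, np.float64(0.3301160308048932)) [ 0.38 -0.27 -0.  ]
```

View pics/w22.png

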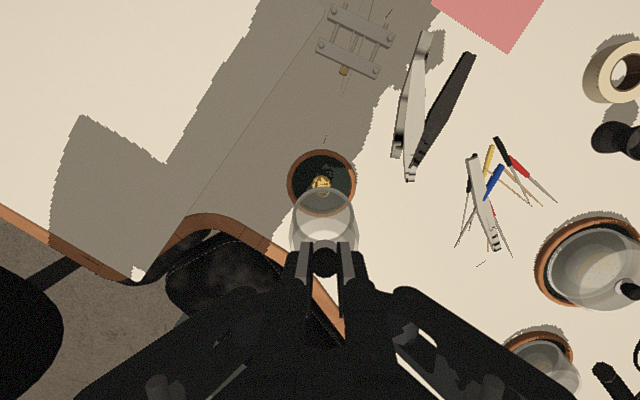

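View pics/sc22.png

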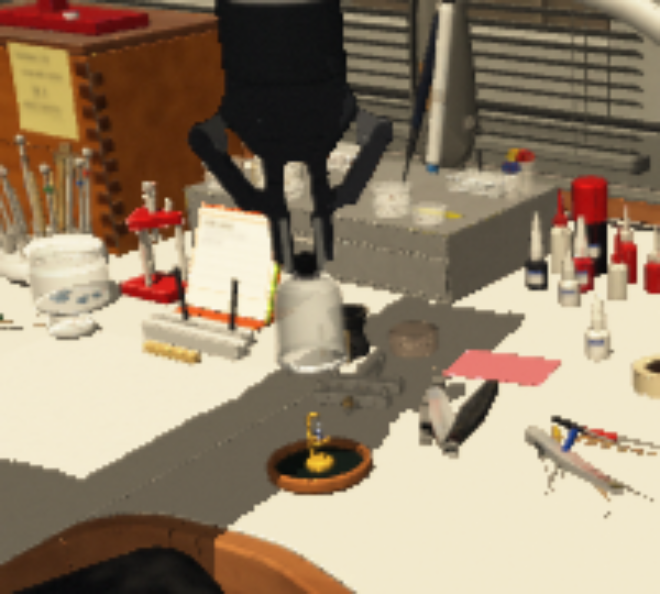

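View pics/sd22.png

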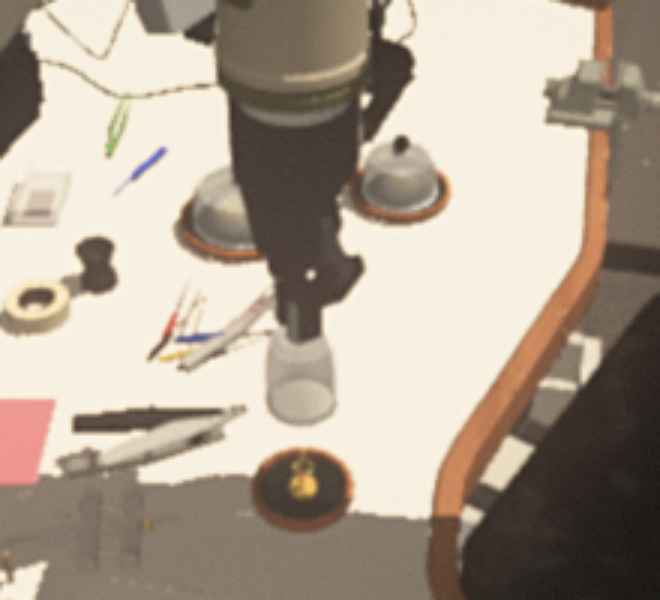

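Call:
{"method": "step_arm", "body": {"plan": [{"grip":0.8,"tx":0.1,"ty":-0.1,"tz":1,"ax":0,"ay":0,"az":0},{"grip":0.8,"tx":0,"ty":0,"tz":0.5,"ax":0,"ay":0,"az":0},{"grip":0.8,"tx":0,"ty":0,"tz":0,"ax":0,"ay":0,"az":0},{"grip":0.8,"tx":0,"ty":0,"tz":0,"ax":0,"ay":0,"az":0},{"grip":0.8,"tx":0,"ty":0,"tz":0,"ax":0,"ay":0,"az":0},{"grip":0.8,"tx":0,"ty":0,"tz":0,"ax":0,"ay":0,"az":0}]}}

```text
time: 26.05
tool_pos: [542.1, 121.2, 139.1]
tcp_rot: [180.0, -0.0, 40.0]
ft_force: [0.7, -0.1, -0.6]
finger_gap: 13.3
```

Run:
```python
from h import *
for i in range(3):
    im,s,K,P=look('w23%d'%i)
    r=arc(im,K,P,(541,122),0,36.5,-60,140);print(r,totool(s,[r[0][0]-s['tool_pos'][0],r[0][1]-s['tool_pos'][1],0]))
    z=s['tool_pos'][2]-63   # dome rim ring bottom
    print(z,proj(K,P,(*s['tool_pos'][:2],z)))
```

```text
26.05 [542.1 121.2 139.1] [ 1.7999e+02 -2.0000e-02  4.0000e+01] [ 0.7 -0.1 -0.6] 13.3
(array([541.55798651, 123.71704437]), 67, np.float64(0.30577806833484267)) [ 0.12 -0.23 -0.  ]
76.06850163962054 [322.80408261 215.15628561]
26.1 [542.1 121.2 139.1] [ 1.7998e+02 -2.0000e-02  4.0000e+01] [-0.9 -0.2 -1.5] 13.0
(array([541.5444953 , 123.70259658]), 67, np.float64(0.323020656333653)) [ 0.12 -0.23 -0.  ]
76.1083468228438 [322.80115914 215.16342528]
26.15 [542.1 121.2 139.1] [ 1.7998e+02 -3.0000e-02  4.0000e+01] [ 0.3 -0.4 -1. ] 13.4
(array([541.51642423, 123.69076682]), 67, np.float64(0.33390752241036076)) [ 0.11 -0.23 -0.  ]
76.14595768054195 [322.79969603 215.16759956]
```

View pics/w232.png

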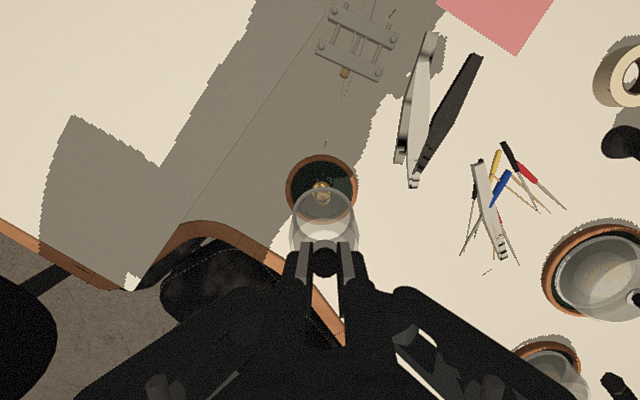

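Call:
{"method": "step_arm", "body": {"plan": [{"grip":0.8,"tx":0.1,"ty":-0.15,"tz":1,"ax":0,"ay":0,"az":0},{"grip":0.8,"tx":0,"ty":0,"tz":0.9,"ax":0,"ay":0,"az":0},{"grip":0.8,"tx":0,"ty":0,"tz":0,"ax":0,"ay":0,"az":0},{"grip":0.8,"tx":0,"ty":0,"tz":0,"ax":0,"ay":0,"az":0},{"grip":0.8,"tx":0,"ty":0,"tz":0,"ax":0,"ay":0,"az":0},{"grip":0.8,"tx":0,"ty":0,"tz":0,"ax":0,"ay":0,"az":0}]}}

```text
time: 26.7
tool_pos: [541.8, 123.0, 119.9]
tcp_rot: [180.0, -0.0, 40.0]
ft_force: [0.3, -0.2, -1.0]
finger_gap: 13.3
```

Run:
```python
from h import *
im,s,K,P=look('w24')
r=arc(im,K,P,(541,122),0,36.5,-60,140);print(r,totool(s,[r[0][0]-s['tool_pos'][0],r[0][1]-s['tool_pos'][1],0]))
cv2.imwrite('pics/w24c.png',cv2.resize(im[120:300,230:420],None,fx=3.3,fy=3.3))
im=snapshot('scene')[:,:,::-1].copy();cv2.imwrite('pics/sc24.png',cv2.resize(im[120:220,180:280],None,fx=5,fy=5))
im=snapshot('side')[:,:,::-1].copy();cv2.imwrite('pics/sd24.png',cv2.resize(im[220:310,270:370],None,fx=5,fy=5))
```

```text
26.7 [541.8 123.  119.9] [ 1.7999e+02 -1.0000e-02  4.0000e+01] [ 0.3 -0.2 -1. ] 13.3
(array([541.53369992, 123.73399228]), 67, np.float64(0.295181339924164)) [ 0.02 -0.08 -0.  ]
```

View pics/w24c.png

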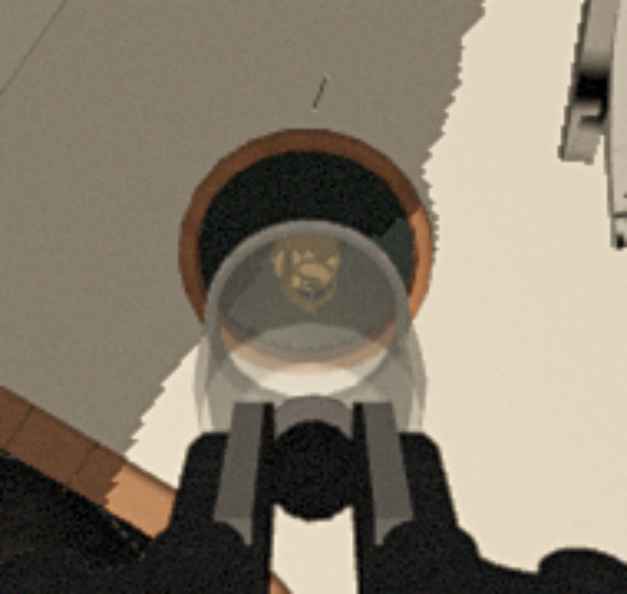

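View pics/sc24.png

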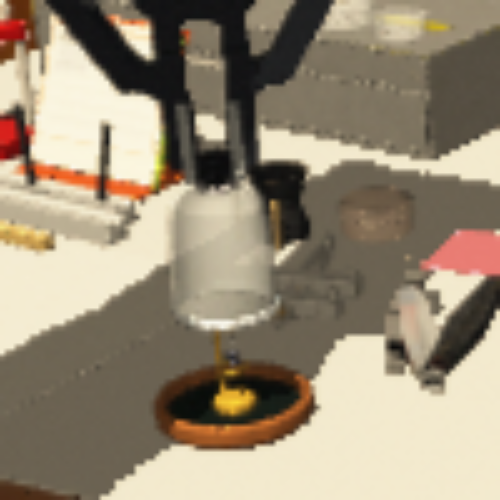

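View pics/sd24.png

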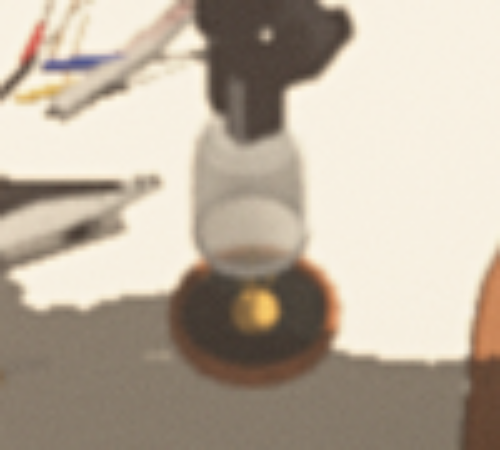

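Run:
```python
from h import *
for n,o in (('scene',(180,120)),('side',(270,220))):
    K,P=cam(n)
    for z in (6,12,56,119): print(n,z,((proj(K,P,(541.6,123.4,z))-o)*5).round(0))
```

```text
scene 6 [231. 398.]
scene 12 [230. 386.]
scene 56 [221. 301.]
scene 119 [207. 173.]
side 6 [250. 314.]
side 12 [250. 304.]
side 56 [248. 233.]
side 119 [246. 122.]
```

Call:
{"method": "step_arm", "body": {"plan": [{"grip":0.8,"tx":0,"ty":-0.05,"tz":0.8,"ax":0,"ay":0,"az":0},{"grip":0.8,"tx":0,"ty":0,"tz":0.8,"ax":0,"ay":0,"az":0},{"grip":0.8,"tx":0,"ty":0,"tz":0.8,"ax":0,"ay":0,"az":0},{"grip":0.8,"tx":0,"ty":0,"tz":0.8,"ax":0,"ay":0,"az":0},{"grip":0.8,"tx":0,"ty":0,"tz":0.8,"ax":0,"ay":0,"az":0},{"grip":0.8,"tx":0,"ty":0,"tz":0.6,"ax":0,"ay":0,"az":0},{"grip":0.8,"tx":0,"ty":0,"tz":0.3,"ax":0,"ay":0,"az":0},{"grip":0.8,"tx":0,"ty":0,"tz":0,"ax":0,"ay":0,"az":0}]}}

```text
time: 27.52
tool_pos: [541.5, 123.6, 70.8]
tcp_rot: [-180.0, -0.0, 40.0]
ft_force: [-1.6, 0.4, 2.1]
finger_gap: 13.3
```

Call:
{"method": "step_arm", "body": {"plan": [{"grip":0.8,"tx":0,"ty":0,"tz":0,"ax":0,"ay":0,"az":0},{"grip":0.8,"tx":0,"ty":0,"tz":0,"ax":0,"ay":0,"az":0}]}}

```text
time: 27.68
tool_pos: [541.4, 123.5, 70.9]
tcp_rot: [-180.0, -0.0, 40.0]
ft_force: [-1.1, 1.1, 2.4]
finger_gap: 13.2
```

Call:
{"method": "step_arm", "body": {"plan": [{"grip":0.8,"tx":0,"ty":0,"tz":0.05,"ax":0,"ay":0,"az":0},{"grip":0.8,"tx":0,"ty":0,"tz":0,"ax":0,"ay":0,"az":0},{"grip":0.8,"tx":0,"ty":0,"tz":0,"ax":0,"ay":0,"az":0}]}}

```text
time: 27.93
tool_pos: [541.6, 123.5, 70.7]
tcp_rot: [180.0, -0.0, 40.0]
ft_force: [-2.7, 1.8, 4.6]
finger_gap: 13.1
```

Run:
```python
from h import *
im,s,K,P=look('w25')
cv2.imwrite('pics/w25c.png',cv2.resize(im[120:330,230:420],None,fx=2.8,fy=2.8))
im=snapshot('scene')[:,:,::-1].copy();cv2.imwrite('pics/sc25.png',cv2.resize(im[120:220,180:280],None,fx=5,fy=5))
```

```text
27.9333 [541.6 123.5  70.7] [ 1.7999e+02 -3.0000e-02  4.0000e+01] [-2.7  1.8  4.6] 13.1
```

View pics/w25c.png

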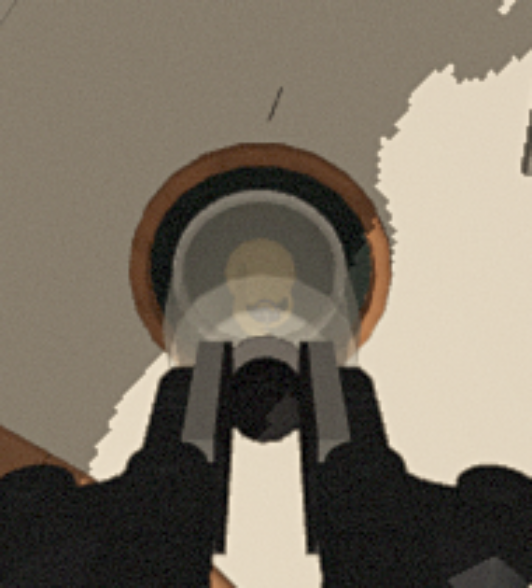

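View pics/sc25.png

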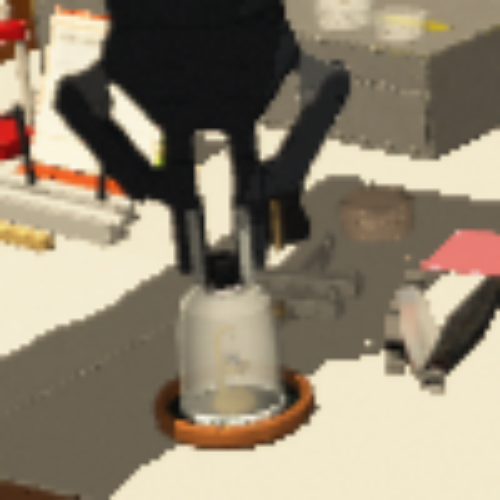

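Seated inside the rim with the balance centred under it. Release and rise.

Call:
{"method": "step_arm", "body": {"plan": [{"grip":0.8,"tx":0,"ty":0,"tz":-0.05,"ax":0,"ay":0,"az":0},{"grip":3.5,"tx":0,"ty":0,"tz":0,"ax":0,"ay":0,"az":0},{"grip":3.5,"tx":0,"ty":0,"tz":0,"ax":0,"ay":0,"az":0},{"grip":3.5,"tx":0,"ty":0,"tz":0,"ax":0,"ay":0,"az":0},{"grip":3.5,"tx":0,"ty":0,"tz":0,"ax":0,"ay":0,"az":0},{"grip":3.5,"tx":0,"ty":0,"tz":-1,"ax":0,"ay":0,"az":0},{"grip":3.5,"tx":0,"ty":0,"tz":-3,"ax":0,"ay":0,"az":0},{"grip":3.5,"tx":0,"ty":0,"tz":-4,"ax":0,"ay":0,"az":0}]}}

```text
time: 28.7
tool_pos: [538.5, 122.9, 148.3]
tcp_rot: [-179.8, 0.4, 40.0]
ft_force: [0.8, 1.0, -0.4]
finger_gap: 34.8
```

Call:
{"method": "step_arm", "body": {"plan": [{"grip":3.5,"tx":0,"ty":0,"tz":-4,"ax":0,"ay":0,"az":0},{"grip":3.5,"tx":-1,"ty":-0.5,"tz":-4,"ax":0,"ay":0,"az":0},{"grip":3.5,"tx":-2,"ty":0.7,"tz":-2,"ax":0,"ay":0,"az":0},{"grip":3.5,"tx":-2,"ty":0.7,"tz":-1,"ax":0,"ay":0,"az":0},{"grip":3.5,"tx":0,"ty":0,"tz":0,"ax":0,"ay":0,"az":0},{"grip":3.5,"tx":0,"ty":0,"tz":0,"ax":0,"ay":0,"az":0},{"grip":3.5,"tx":0,"ty":0,"tz":0,"ax":0,"ay":0,"az":0}]}}

```text
time: 29.28
tool_pos: [508.8, 84.5, 260.6]
tcp_rot: [-180.0, -0.0, 40.0]
ft_force: [1.0, -0.1, -0.3]
finger_gap: 34.8
```

Run:
```python
from h import *
im,s,K,P=look('w26')
for n,c,z,R,zk in (('S',(541.5,123.3),12,36.5,82),('M',(534.6,-253.3),12,48,66),('L',(667,-177.5),12,58.5,64)):
    try: print(n,arc(im,K,P,c,0,R,-180,180),knob2(im,K,P,c,zk,25))
    except Exception as e: print(n,e)
im=snapshot('scene')[:,:,::-1].copy();cv2.imwrite('pics/sc26.png',cv2.resize(im[130:290,180:420],None,fx=3.2,fy=3.2))
im=snapshot('side')[:,:,::-1].copy();cv2.imwrite('pics/sd26.png',cv2.resize(im[130:310,250:430],None,fx=3.2,fy=3.2))
```

```text
29.2833 [508.8  84.5 260.6] [-1.7998e+02 -1.0000e-02  3.9970e+01] [ 1.  -0.1 -0.3] 34.8
S (array([540.65638472, 123.13394652]), 120, np.float64(0.3489058265648716)) ((315, 135), array([316.9, 130.2]), np.int32(376), array([546.5, 125.8,  77. ]))
M (array([ 534.99058915, -247.86536358]), 89, np.float64(1.0893512807333405)) ((509, 305), array([509.6, 304.5]), np.int32(111), array([ 534.9, -252.2,   61. ]))
L (array([ 665.82411246, -173.27351828]), 88, np.float64(0.8251132039781901)) ((553, 209), array([553.9, 209.4]), np.int32(148), array([ 667.1, -177.6,   59. ]))
```

View pics/w26.png

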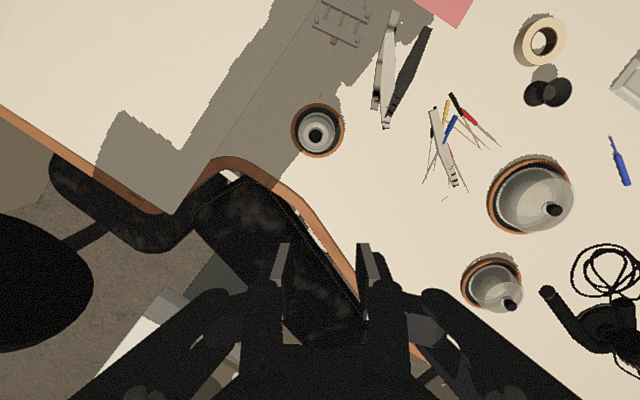

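View pics/sc26.png

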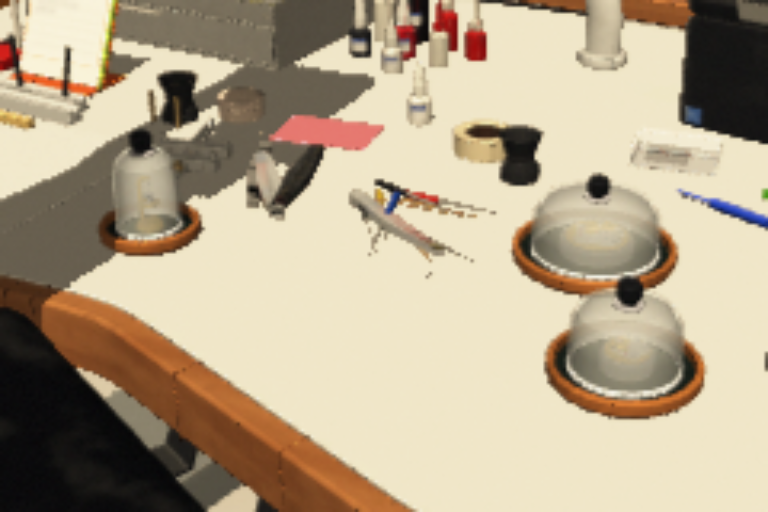

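View pics/sd26.png

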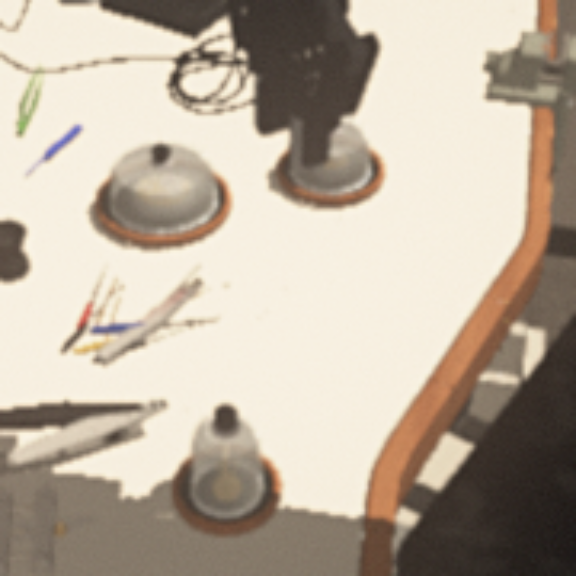

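Run:
```python
from bench import *
print(hand_in(), sense()['time'])
```

```text
the job is handed in; nothing more can be done
the job is handed in; nothing more can be done
```

The bench is closed for the night. The large movement is in the largest tray under the wide dome, and the small movement is in the middle tray under the middle dome. The tall dome is over the balance on the smallest tray. I handed the job in at about 29 s with the gripper clear of everything; it gives no verdict.

**Movements:** just after release, each measured within about 1.5 mm of its tray's centre. I did not measure their tilt; they look flat in the pictures.

**Domes:** the final scene and side views show all three sitting flat inside their rims, with the balance free inside the tall dome. After release, the wide dome's knob was about 1 mm and the middle dome's about 0.3 mm from the tray centre. Each dome met its tray floor at the expected height with only a few newtons showing at the wrist.

**Checks that disagreed:**
- **Tall dome:** the last automatic knob reading was about 6 mm off, because its colour mask also took in the dark felt. By eye the knob is at pixel (315,135), exactly where a centred dome's should be. Before release the wrist read within about 1 mm of centre.
- **Large and middle trays:** in that last view the domes partly hid the rims, so their fitted centres were 4–5 mm off the earlier clean fits. I relied on the earlier fits.
- **Finger gap:** it read about 2.5 mm less than the true size on every grasp, and by the same amount each time.

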